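Dry-fit two chair rails on a pin block

ROBOT

A 6-joint arm with a two-finger parallel gripper is mounted at the origin on the work surface. World frame = base frame: x ahead of the robot, y to its left, z up, the work surface at z = 0. Lengths are in mm, angles in rad, forces in N, time in s.
With the tool pointing down it reaches from about 350 to 875 mm from the base axis. Payload 4.2 kg.
Tool frame: the origin (TCP) lies on the mounting face of the last link; the fingertips stand 173 mm ahead of it and the grasp point (between the pads) lies 155 mm ahead of it; z points along the fingers, y is the direction in which the jaws open and shut (so a half turn about z gives the same grasp; the last joint's range is limited). The gripper opens to 85 mm and grips with 20 to 120 N. Pads are 22 mm wide; open, the fingers measure 114 mm over their backs; the gripper's body (76 mm by 85 mm) begins 54 mm behind the grasp point. The pads swing forward as they close: fully open they stand 13 mm farther back than shut.
Start: joints at [1.582, 0.385, 0.008, 0, -1.194, -0.259], TCP at [153.263, 605.896, 404.712] pointing down, gripper open.
Joint ranges: [-3.14, 3.14], [-1.21, 2.06], [-1.07, 1.41], [-3.16, 2.05], [-2.99, -0.16], [-3.1, 3.1]. Speed limits (rad/s): [2.79, 2.79, 3.14, 3.14, 3.14, 3.14].

INTERFACE

Orientations are given as a unit quaternion [x, y, z, w].
In Python, from bench import arm gives the robot as it stands. The module is installed in compiled form; this text tells all that it offers.
- The arm moves only by the tool play_rows, never from a script. Its argument "moves" is a list of rows, each a list of 3 entries, a list of its own where there are three numbers: the shift along the world's x, y, z in units of 30 cm (1.0 is 30 cm), then the turn about the world's z in units of 30 degrees (1.0 is 30 degrees), then the gripper's target within -1 to 1 (shut at 1, half-way at 0, fully open at -1). In form: [[[x, y, z], turn, jaw], ...]. A call has 1 to 12 rows; each row is the pose to reach, as a shift and turn from the pose measured when the call began; what a row does not reach only later rows make up. A row lasts 1/8 s, in which the tool goes at most 62.5 mm and 10.7 degrees, less where a joint would pass 70% of its speed; a pose out of reach is approached as far as the arm can. A call with a number of a shift or a turn outside -1 to 1 is refused whole. A call with a gripper value outside its range is refused whole. The fingers move at their own pace and stop on an object; the grip force is fixed at half the most. Time passes only in rows, so rows that repeat a pose let the fingers close. It gives the time, the measured TCP pose, the force and the opening at its end, in the units of the state.
- arm.read_state(): the state, without advancing time (a new reading comes with each control period).
- arm.get_image(name): name is "side" or "top" or "wrist"; returns a dict with "pixels" (480x640x3 uint8, red, green, blue), "vfov" (degrees; the focal length in pixels is half the picture's height over the tangent of half this angle, whatever the lens; pixels are square), "cx", "cy" (the principal point, pixels), "dist" ([k1, k2, p1, p2, k3] as OpenCV has them; the pictures are not rectified), "xyz" and "rotation" of the camera in the world. Camera axes: x right, y up, looking along -z (the intrinsics and any distortion apply to the point x, -y, -z); pixel columns grow to the right and rows downward; lengths in mm; the calibration is good to about 2 mm. A picture is of the moment at which its call begins. There is no depth.
- arm.job_done(): hands the job in, once; it reports no verdict.
Trained networks look in a picture, given as the dict that the camera call returned (one of the last four; its "shot" number tells which), for a name from the list of things; names that differ only in an ending like _2 or _b are one class to them, and where a whole thing is asked for, a point or a joint stands for the part that bears it (a point fixed in the world has none). Each returns a list of dicts, best first, with "conf" (0 to 1); they miss things now and then, are a little off and sometimes report something else, mostly with a low value. They report only what shows in the picture. A call takes as long as a camera call. They do not tell look-alikes from the thing itself.
- arm.look_for(name, picture): "centre" ([x, y, z] in mm, in world coordinates, good to about 4 mm: the middle of the surface that is visible of it).
The state is a dict: "clock": time; "joints": joint angles; "joint_vel": joint speeds; "joint_efforts": joint torques, N m; "position": TCP position; "ee_rot": TCP orientation; "contact_force": force on the tool from outside, world axes, zero at the start; "wrist_torque": the same for the moment, N m; "gripper_width": finger opening in mm.
Only numpy, scipy, OpenCV 4.12 (cv2) and the standard library are available. Lean on these libraries where they do the work, as an engineer would, in place of code of your own. Each camera call takes 0.05 s, during which the arm holds its last target.

TASK

Dry-fit the chair's two top-rail layers on the pin block: thread the plain rail over both steel pins and push it fully home against the block, then thread the rail with the round crown over the same pins, crown up, and push it fully home against the plain one. Leave the other things on the bench where they are.

Things in the scene. Friction and masses are not known exactly. Their poses are not given: they have to be found in the camera images.
- pin_block: Wooden block fixed to the bench, 200 mm wide (y), 45 deep (x), 50 high; a 240 wide, 12 high foot behind it, to x = 85. Origin: on the bench at mid front face, which looks along its -x, roughly to the robot. Two level steel pins, 10 mm diameter, stick 60 mm out of that face along -x, at y = -50 and +50, axes 25 mm above the bench; the last 8 mm is a cone ending 3 mm wide. Rails on edge match it.
- plain_rail: Plain rectangular pale wood rail standing on its long edge, loose: 24 mm thick (its x), 160 long (its y), 50 high, about 0.12 kg. Origin: centre of its underside. Two 13 mm holes go right through its thickness at y = -50 and +50 mm, 25 mm above its underside. Symmetrical: either broad face may go to the block.
- crest_rail: Pale wood rail, 20 mm thick (its x), 160 long (its y), standing on its long edge, loose, with a round crown in the middle of its top: 50 high at the ends, 66 at the middle (crown 55 wide at its foot), about 0.12 kg. Origin: centre of its underside. Two 13 mm holes through its thickness at y = -50 and +50 mm, 25 mm above its underside. Either broad face may go to the block.
- glue_bottle: white plastic glue bottle, 60 mm across, 160 mm tall; origin at the centre of its underside; loose, to be left alone
- pencil_mug: empty steel cup, 76 mm across, 90 mm tall; origin at the centre of its underside; loose, to be left alone
- wax_tin: flat round tin, 72 mm across, 30 mm tall; origin at the centre of its underside; loose, to be left alone
- offcut: small pale wood offcut without holes, 70 x 45 x 35 mm (x, y, z); origin at the centre of its underside; loose, to be left alone
- folding_rule: folded yellow rule lying flat, 30 x 170 x 12 mm (x, y, z); origin at the centre of its underside; loose, to be left alone
- mallet: hammer lying flat along its own x, handle to -x, about 300 mm long; loose, to be left alone
- sanding_block: cork sanding block, 110 x 60 x 30 mm (x, y, z); origin at the centre of its underside; loose, to be left alone
There are look-alikes about, which are no part of the job. Leave any black, blue or red look-alike of the crest_rail alone.

How it is judged:
By the outcome, as a careful person would: the job done as asked, in the order asked, and still so for the second after the job is handed in, with the robot touching nothing.
It also fails if it takes over 70 s, if anything falls off the work surface, if the arm or the gripper's body presses on something with over 40 N, if the wrist force passes 120 N, or if a joint passes its speed limit or range.

## Working session

There is one attempt and no reset: what is moved stays moved. The work goes in short steps, Python scripts to look and compute and a tool call to move; the robot and the scene stay as the last step left them, time stands still between calls to the robot, and variables do not carry over. Pictures are saved under pics/ and viewed, and the job is handed in when it is done.

Besides the shell and the picture viewer there is one more tool, called after "Emit:" by a JSON object that holds its "method" and its "body", one argument or row to a line. play_rows: Moves the arm, as the interface text tells. Shifts and turns lie within -1 to 1; 1 stands for 30 cm of shift or 30 degrees of turn. Its arguments: {"type":"object","properties":{"moves":{"type":"array"}},"required":["moves"]}

```bash
mkdir -p pics; cat > h.py <<'E'
import cv2,numpy as np
from bench import arm
def snap(n,f):
    p=arm.get_image(n); cv2.imwrite('pics/'+f,p['pixels'][:,:,::-1]); return p
def K(p):
    f=240/np.tan(np.radians(p['vfov'])/2)
    return np.array([[f,0,p['cx']],[0,f,p['cy']],[0,0,1.]])
def R_(p):
    r=np.array(p['rotation'],float)
    if r.size==4:
        from scipy.spatial.transform import Rotation as Ro
        r=Ro.from_quat(r).as_matrix()
    return r.reshape(3,3)
def proj(p,P):
    P=np.atleast_2d(np.array(P,float)); c=(P-np.array(p['xyz']))@R_(p); c=c*[1,-1,-1]
    return cv2.projectPoints(c,np.zeros(3),np.zeros(3),K(p),np.array(p['dist'],float))[0].reshape(-1,2)
def unproj(p,uv,z):
    uv=np.array(uv,float).reshape(-1,1,2)
    n=cv2.undistortPoints(uv,K(p),np.array(p['dist'],float)).reshape(-1,2)
    d=np.c_[n[:,0],-n[:,1],-np.ones(len(n))]@R_(p).T
    o=np.array(p['xyz']); return o+d*((z-o[2])/d[:,2])[:,None]
E
python3 - <<'E'
from h import *
print(arm.read_state())
for n in ['top','side','wrist']:
    p=snap(n,n+'0.png'); print(n,p['xyz'],p['rotation'],p['vfov'],p['cx'],p['cy'],p['dist'])
    for k in ['pin_block','plain_rail','crest_rail']:
        for d in arm.look_for(k,p)[:4]: print(k,np.round(d['centre']),round(d['conf'],2),proj(p,d['centre']).round())
E
```

```text
{'clock': 0.0, 'joints': array([ 1.58159639e+00,  3.85553318e-01,  6.61348947e-03, -4.97292621e-04,
       -1.19400162e+00, -2.58602511e-01]), 'joint_vel': array([ 0.00046948, -0.00056685, -0.0010291 , -0.00042323,  0.00091776,
        0.00169523]), 'joint_efforts': array([-5.06738979e-04, -3.92285299e+01,  1.88403815e+01,  4.18626264e+00,
       -4.56544323e-03, -3.11189048e-06]), 'position': array([153.20982526, 605.71334172, 403.61854984]), 'ee_rot': array([ 9.92322119e-01, -1.23675414e-01, -8.49729919e-05,  1.09388063e-03]), 'contact_force': array([-0.63371456, -0.59856611, -0.14493947]), 'wrist_torque': array([ 0.00384311, -0.01211036, -0.04565878]), 'gripper_width': 85.28782586770161}
top [ 336.05308632   49.61437982 1642.38078179] [ 0.03372046 -0.03708077 -0.69665115  0.71565712] 46.09208498955153 317.0928138818041 241.22876488779815 [0.02427748 0.         0.         0.         0.        ]
pin_block [692.   1.  30.] 0.6 [[334. 175.]]
plain_rail [ 500. -276.   53.] 0.69 [[430. 243.]]
crest_rail [475. 262.  53.] 0.79 [[240. 247.]]
crest_rail [ 287. -209.   49.] 0.69 [[405. 318.]]
crest_rail [322. 582.  48.] 0.62 [[123. 298.]]
crest_rail [278. 236.  48.] 0.56 [[247. 317.]]
side [-392.80072953 -860.85962605 1011.08659261] [ 0.41652701 -0.1756234  -0.32794856  0.82952481] 47.125301104601135 322.91453979771256 251.37364771538856 [-0.0209629  0.         0.         0.         0.       ]
pin_block [666. -27.  33.] 0.8 [[380. 252.]]
plain_rail [ 489. -286.   40.] 0.83 [[411. 322.]]
plain_rail [710. 225.  35.] 0.56 [[332. 213.]]
crest_rail [273. 230.  34.] 0.97 [[222. 267.]]
crest_rail [460. 258.  34.] 0.75 [[267. 238.]]
crest_rail [ 278. -213.   39.] 0.55 [[331. 348.]]
wrist [219.43423261 590.23147434 374.42104296] [ 0.0853194  -0.10878052  0.78170345 -0.60813412] 58.26651107133357 327.2155267942401 239.57136961985057 [-0.0308165  0.         0.         0.         0.       ]
```

View pics/top0.png

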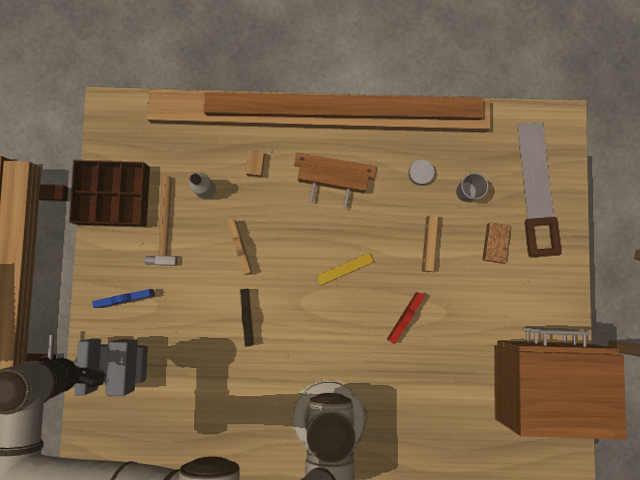

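View pics/side0.png

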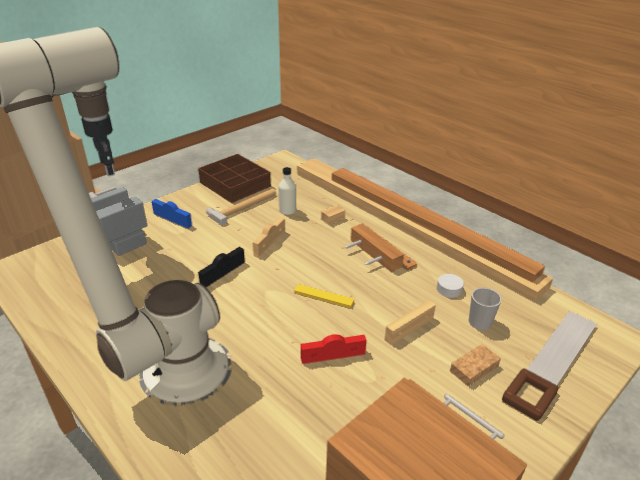

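```bash
python3 - <<'E'
import cv2
a=cv2.imread('pics/top0.png'); b=cv2.imread('pics/side0.png')
cv2.imwrite('pics/topc.png',cv2.resize(a[130:350,225:475],None,fx=3.0,fy=2.7 and 3.0,interpolation=cv2.INTER_CUBIC)[:600])
cv2.imwrite('pics/sidec.png',cv2.resize(b[190:390,190:450],None,fx=3,fy=3,interpolation=cv2.INTER_CUBIC))
E
```

```text
(no output)
```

View pics/topc.png

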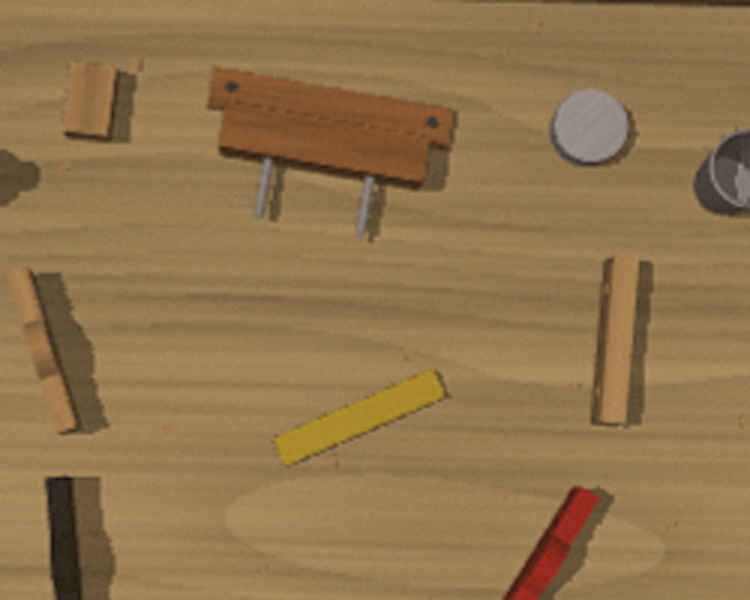

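View pics/sidec.png

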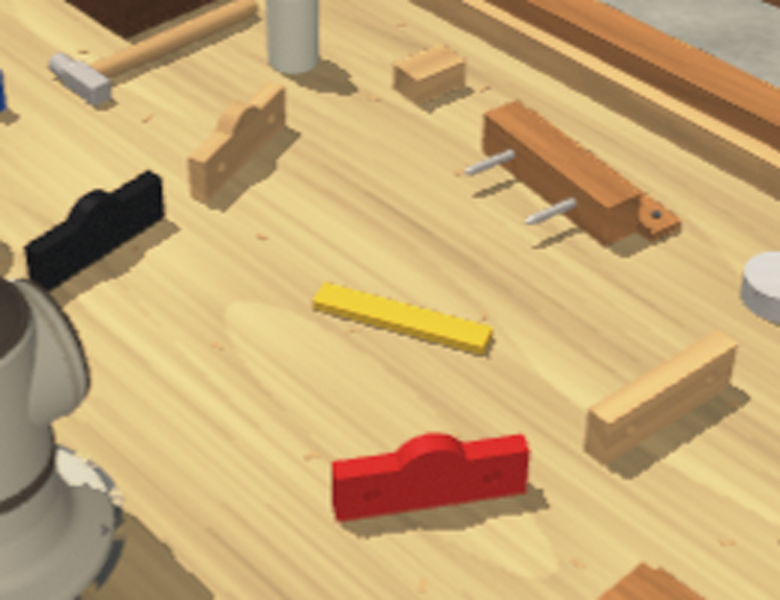

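```bash
python3 - <<'E'
from h import *
p=arm.get_image('top')
def U(c,z): return unproj(p,np.array(c)/3.0+[225,130],z)
a=U([[219,155],[425,185]],50);print('block',a.round(1),np.degrees(np.arctan2(*(a[0]-a[1])[[1,0]])))
print(U([[262,217],[362,237]],25).round(1))
a=U([[623,256],[610,424]],50);print('plain',a.round(1),np.degrees(np.arctan2(*(a[0]-a[1])[[1,0]])))
a=U([[19,268],[68,431]],50);print('crest',a.round(1),np.degrees(np.arctan2(*(a[0]-a[1])[[1,0]])))
E
```

```text
block [[666.2 103.4  50. ]
 [642.6 -93.9  50. ]] 83.1797749684934
[[611.7  60.9  25. ]
 [594.8 -36.2  25. ]]
plain [[ 579.3 -283.2   50. ]
 [ 419.4 -271.9   50. ]] -4.021018261859964
crest [[552.1 289.6  50. ]
 [399.1 237.3  50. ]] 18.889366523746997
```

Candidates by top-image pixel: the crest rail could be the pale one at (240,247), black (247,317), red (405,318) or blue (123,298), and I choose the pale one. The plain rail could be the pale one at (430,243) or the offcut at (256,163); (430,243) has the holes and the length. The crops confirm both. The side crop shows a pale crown at (250,120), and a rectangular rail with two holes at (660,400). The block's pins face the robot.

Emit:
{"method": "play_rows", "body": {
  "moves": [
    [[0.15, -0.18, 0], 0, -1],
    [[0.3, -0.36, 0], 0, -1],
    [[0.45, -0.54, 0], 0, -1],
    [[0.6, -0.72, 0], 0, -1],
    [[0.75, -0.9, 0], 0, -1],
    [[0.8, -1.0, 0], 0, -1],
    [[0.8, -1.0, 0], 0, -1],
    [[0.8, -1.0, 0], 0, -1]
  ]
}}

```text
clock: 1.65
position: [393.6, 305.5, 404.9]
ee_rot: [0.992, -0.124, 0.0, -0.0]
contact_force: [-0.4, 0.2, -0.1]
gripper_width: 85.5
```

```bash
python3 - <<'E'
from h import *
s=arm.read_state();print(s['clock'],s['position'],s['ee_rot'],s['joints'])
p=snap('wrist','w1.png');print(p['xyz'],p['rotation'])
for k in ['crest_rail','pin_block']: print(k,[(d['centre'],d['conf'],proj(p,d['centre'])) for d in arm.look_for(k,p)])
E
```

```text
1.65 [393.56406584 305.47441174 404.94503526] [ 9.92239065e-01 -1.24344357e-01  1.13242841e-04 -3.24057085e-04] [ 9.86544634e-01  1.67845024e-01 -2.94923530e-01 -9.44679043e-05
 -1.10734645e+00  3.34959815e-01]
[459.72800552 289.75242062 374.84709934] [ 0.08478945 -0.10910083  0.78212255 -0.60761179]
crest_rail [([299.5, 243.3, 51.4], 0.86, array([[430.92495779, 300.5539636 ]])), ([473.9, 263.0, 49.5], 0.77, array([[358.47471612,  88.00981256]])), ([332.0, 556.3, 48.6], 0.59, array([[ 63.95568217, 347.71664744]]))]
pin_block []
```

View pics/w1.png

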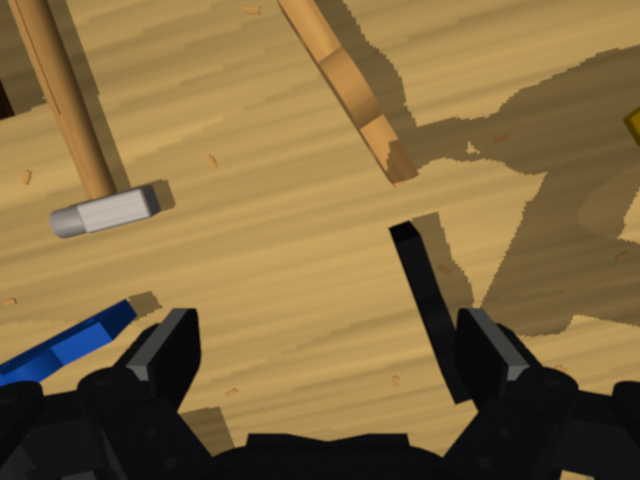

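Emit:
{"method": "play_rows", "body": {
  "moves": [
    [[0.14, -0.16, 0], 0.2, -1],
    [[0.28, -0.32, 0], 0.2, -1],
    [[0.42, -0.48, 0], 0.2, -1],
    [[0.56, -0.64, 0], 0.2, -1],
    [[0.7, -0.8, 0], 0.2, -1],
    [[0.82, -0.95, 0], 0.2, -1],
    [[0.82, -0.97, 0], 0.2, -1],
    [[0.82, -0.97, 0], 0.2, -1]
  ]
}}

```text
clock: 2.8
position: [638.8, 16.7, 404.1]
ee_rot: [0.998, -0.07, -0.001, -0.0]
contact_force: [0.1, 0.5, -0.5]
gripper_width: 85.4
```

```bash
python3 - <<'E'
from h import *
s=arm.read_state();print(s['clock'],s['position'],s['ee_rot'],s['joints'])
p=snap('wrist','w2.png');print(p['xyz'],p['rotation'])
import pickle;pickle.dump(p,open('w2.pkl','wb'))
E
```

```text
2.8 [638.82978202  16.74165996 404.06876743] [ 9.97518769e-01 -7.03983825e-02 -6.01191876e-04 -1.11941747e-04] [ 2.78817006e-01  4.09362852e-01  4.48813111e-02 -6.65294585e-04
 -1.20736803e+00  1.15130280e+00]
[706.39584024   8.33970948 373.85410694] [ 0.09117937 -0.1047605   0.74799978 -0.6490053 ]
```

View pics/w2.png

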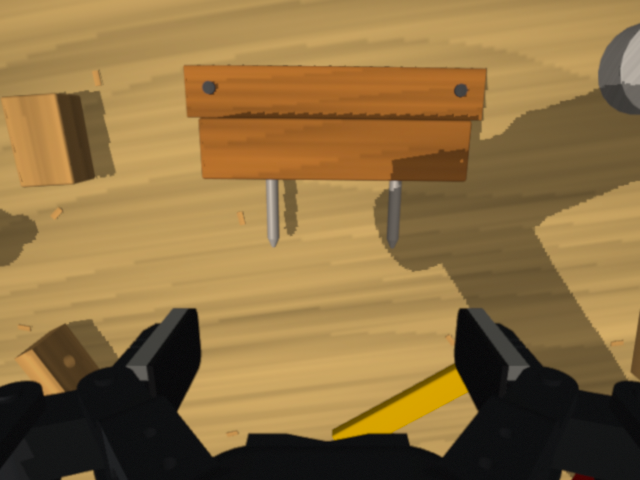

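```bash
python3 - <<'E'
from h import *
a=cv2.imread('pics/w2.png')
cv2.imwrite('pics/w2c.png',np.hstack([cv2.resize(a[100:260,190:290],None,fx=3.7,fy=3.7),cv2.resize(a[100:260,380:480],None,fx=3.7,fy=3.7)]))
E
```

```text
(no output)
```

View pics/w2c.png

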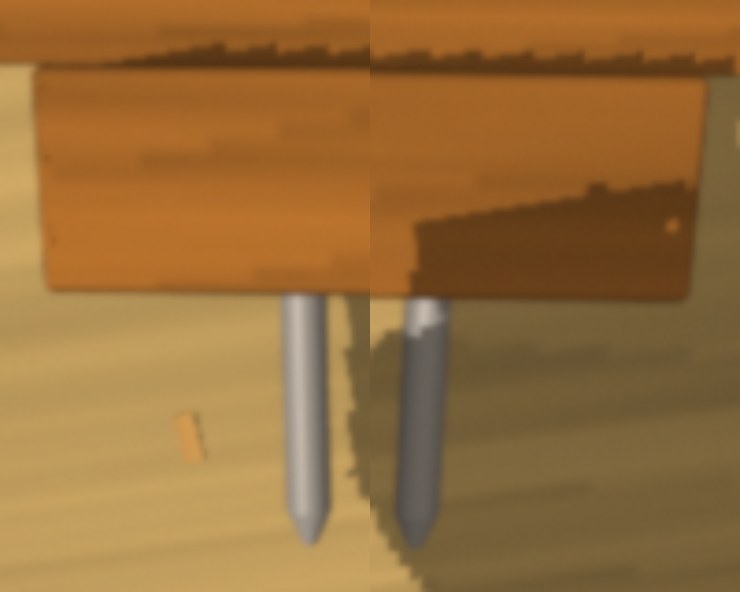

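```bash
cat > fitb.py <<'E'
from h import *
import pickle
from scipy.optimize import least_squares
p=pickle.load(open('w2.pkl','rb'))
M=np.array([[0,100,50],[45,100,50],[0,-100,50],[45,-100,50],[-60,50,25],[-60,-50,25]],float)
uv=np.array([[202.7,178.6],[199.5,118.1],[465.9,181.1],[471.1,121.1],[273.8,247.3],[391.9,248.1]])
def T(q,M):
    c,s=np.cos(q[2]),np.sin(q[2]); return M@np.array([[c,s,0],[-s,c,0],[0,0,1]])+[q[0],q[1],0]
r=least_squares(lambda q:(proj(p,T(q,M))-uv).ravel(),[650,5,-.12])
print(r.x[:2],np.degrees(r.x[2]));print(r.fun.reshape(-1,2).round(1))
E
python3 fitb.py
```

```text
[659.53946253   9.32089398] -8.679412454878163
[[-0.7  0.9]
 [-1.6 -0.3]
 [ 0.8  1.1]
 [ 1.4 -0.4]
 [ 0.1 -0.7]
 [ 0.  -0.4]]
```

Emit:
{"method": "play_rows", "body": {
  "moves": [
    [[-0.06, -0.18, 0], 0.14, -1],
    [[-0.12, -0.36, 0], 0.14, -1],
    [[-0.18, -0.54, 0], 0.14, -1],
    [[-0.24, -0.72, 0], 0.14, -1],
    [[-0.3, -0.9, 0], 0.14, -1],
    [[-0.33, -0.98, 0], 0.14, -1],
    [[-0.33, -0.98, 0], 0.14, -1],
    [[-0.33, -0.98, 0], 0.14, -1]
  ]
}}

```text
clock: 3.85
position: [539.9, -275.0, 404.9]
ee_rot: [0.999, -0.032, 0.0, -0.0]
contact_force: [0.6, 0.2, 0.6]
gripper_width: 85.3
```

```bash
python3 - <<'E'
from h import *
s=arm.read_state();print(s['clock'],s['position'],s['ee_rot'],s['joints'])
p=snap('wrist','w3.png');print(p['xyz'],p['rotation'])
import pickle;pickle.dump(p,open('w3.pkl','wb'))
print(arm.look_for('plain_rail',p))
E
```

```text
3.85 [ 539.85455884 -274.96295713  404.93010569] [ 9.99483776e-01 -3.21264502e-02  6.64464656e-05 -2.60304853e-04] [-2.04273621e-01  3.52059999e-01 -4.09468565e-02 -5.79898524e-04
 -1.17774778e+00  1.71102808e+00]
[ 608.00678857 -278.0881874   374.80843971] [ 0.09451783 -0.10090328  0.72261473 -0.67728344]
[{'centre': [510.1, -276.1, 53.8], 'conf': 0.88}, {'centre': [513.6, -467.3, 32.0], 'conf': 0.23}]
```

View pics/w3.png

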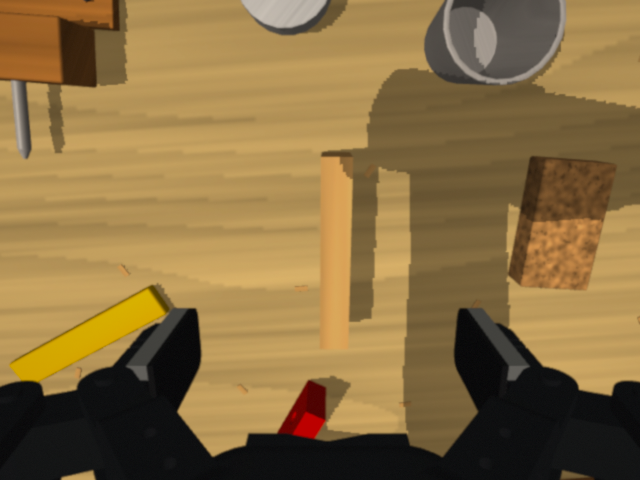

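```bash
python3 - <<'E'
from h import *
a=cv2.imread('pics/w3.png')
cv2.imwrite('pics/w3c.png',np.hstack([cv2.resize(a[140:200,300:370],None,fx=5.5,fy=5.5),cv2.resize(a[310:370,300:370],None,fx=5.5,fy=5.5)]))
E
```

```text
(no output)
```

View pics/w3c.png

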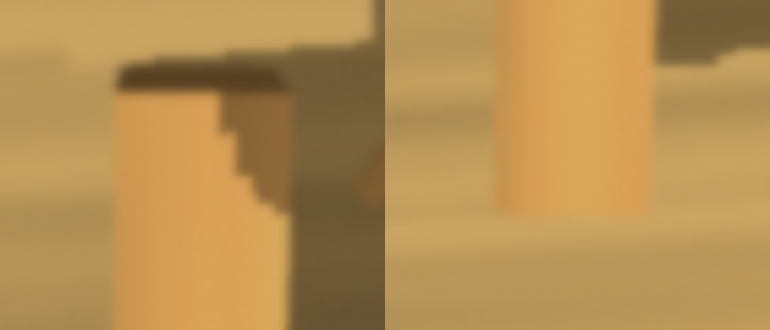

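```bash
cat > fitr.py <<'E'
from h import *
import pickle,sys
from scipy.optimize import least_squares
def T(q,M):
    c,s=np.cos(q[2]),np.sin(q[2]); return M@np.array([[c,s,0],[-s,c,0],[0,0,1]])+[q[0],q[1],0]
def fit(pk,M,uv,q0):
    p=pickle.load(open(pk,'rb')); M=np.array(M,float)
    r=least_squares(lambda q:(proj(p,T(q,M))-uv).ravel(),q0)
    print(r.x[:2],np.degrees(r.x[2]));print(r.fun.reshape(-1,2).round(1)); return r.x
E
python3 - <<'E'
from fitr import *
# rail y axis toward -x world (yaw=+90): far end = -80? yaw ~ -94: y axis -> +x
uv=[[320.9,156.7],[353.1,157.1],[320,349.1],[348.2,349.1]]
fit('w3.pkl',[[-12,80,50],[12,80,50],[-12,-80,50],[12,-80,50]],uv,[500,-277,np.radians(-94)])
fit('w3.pkl',[[12,80,50],[-12,80,50],[12,-80,50],[-12,-80,50]],uv,[500,-277,np.radians(-94)])
E
```

```text
[ 499.13301568 -277.57713236] -94.2273551588795
[[-0.   0.3]
 [ 0.   0.2]
 [-0.1 -0.4]
 [ 0.1 -0.2]]
[ 498.88219715 -277.56379401] -94.24729464413856
[[ 32.2   1. ]
 [-32.2   0.2]
 [ 28.2   0. ]
 [-28.3  -0.2]]
```

Emit:
{"method": "play_rows", "body": {
  "moves": [
    [[-0.136, -0.009, -0.1], -0.02, -1],
    [[-0.136, -0.009, -0.3], -0.02, -1],
    [[-0.136, -0.009, -0.5], -0.02, -1],
    [[-0.136, -0.009, -0.65], -0.02, -1],
    [[-0.136, -0.009, -0.72], -0.02, -1],
    [[-0.136, -0.009, -0.72], -0.02, -1],
    [[-0.136, -0.009, -0.72], -0.02, 1],
    [[-0.136, -0.009, -0.72], -0.02, 1],
    [[-0.136, -0.009, -0.72], -0.02, 1],
    [[-0.136, -0.009, -0.72], -0.02, 1],
    [[-0.136, -0.009, -0.72], -0.02, 1]
  ]
}}

```text
clock: 5.32
position: [499.7, -277.8, 189.9]
ee_rot: [0.999, -0.037, 0.001, 0.0]
contact_force: [-1.1, 0.9, 5.4]
gripper_width: 23.2
```

```bash
python3 - <<'E'
from h import *
s=arm.read_state();print(s)
E
```

```text
{'clock': 5.325, 'joints': array([-2.24135404e-01,  5.36174270e-01, -3.70026206e-01, -1.81697074e-04,
       -6.62843182e-01,  1.72103873e+00]), 'joint_vel': array([-1.54325767e-03,  1.26761706e-03,  2.06501937e-03, -7.76958129e-05,
       -4.05183644e-03,  1.85116061e-03]), 'joint_efforts': array([-3.14777875e-01, -3.70796585e+01,  1.13489860e+01,  2.43166298e+00,
        1.89441643e-01,  1.46837934e-02]), 'position': array([ 499.67118817, -277.79329834,  189.88283491]), 'ee_rot': array([ 9.99314524e-01, -3.70095964e-02,  8.71441248e-04,  1.08094098e-04]), 'contact_force': array([-1.08075881,  0.87236297,  5.40094225]), 'wrist_torque': array([0.29202516, 0.14454096, 0.03313841]), 'gripper_width': 23.18328735709773}
```

Emit:
{"method": "play_rows", "body": {
  "moves": [
    [[0, 0, 0.15], 0, 1],
    [[0, 0, 0.3], -0.2, 1],
    [[0.05, 0.15, 0.3], -0.5, 1],
    [[0.1, 0.3, 0.3], -0.8, 1],
    [[0.1, 0.4, 0.3], -1.0, 1],
    [[0.1, 0.4, 0.3], -1.0, 1]
  ]
}}

```text
clock: 6.08
position: [529.4, -156.1, 279.3]
ee_rot: [0.956, -0.293, 0.0, 0.0]
contact_force: [0.0, 1.1, -0.4]
gripper_width: 22.9
```

Emit:
{"method": "play_rows", "body": {
  "moves": [
    [[0.02, 0.15, 0], -0.35, 1],
    [[0.05, 0.3, 0], -0.7, 1],
    [[0.05, 0.4, 0], -1.0, 1],
    [[0.05, 0.4, 0], -1.0, 1]
  ]
}}

```text
clock: 6.58
position: [544.4, -35.4, 279.0]
ee_rot: [0.849, -0.529, -0.0, 0.001]
contact_force: [-0.3, 0.4, -0.7]
gripper_width: 22.9
```

Emit:
{"method": "play_rows", "body": {
  "moves": [
    [[0.0, 0.12, 0], -0.35, 1],
    [[0.0, 0.18, 0], -0.7, 1],
    [[0.0, 0.18, 0], -1.0, 1],
    [[0.0, 0.18, 0], -1.0, 1],
    [[0.0, 0.18, 0], -1.0, 1]
  ]
}}

```text
clock: 7.2
position: [544.4, 17.6, 278.8]
ee_rot: [-0.683, 0.73, 0.001, -0.001]
contact_force: [0.4, -0.3, -1.1]
gripper_width: 23.3
```

```bash
cat > st.py <<'E'
from h import *
def st():
    s=arm.read_state(); q=s['ee_rot']; yaw=np.degrees(2*np.arctan2(q[1],q[0]))
    yaw=(yaw+180)%360-180
    B=np.array([659.5,9.3]);a=np.radians(-8.7);c,sn=np.cos(a),np.sin(a)
    d=s['position'][:2]-B
    print('t',s['clock'],'pos',s['position'].round(1),'yaw',yaw.round(2),'block xy',(c*d[0]+sn*d[1]).round(1),(-sn*d[0]+c*d[1]).round(1),'F',s['contact_force'].round(1),'M',s['wrist_torque'].round(2),'w',round(s['gripper_width'],1))
    return s
if __name__=='__main__': st()
E
python3 st.py
```

```text
t 7.2 pos [544.4  17.6 278.8] yaw -93.8 block xy -115.1 -9.2 F [ 0.4 -0.3 -1.1] M [ 0.   -0.07  0.01] w 23.3
```

Emit:
{"method": "play_rows", "body": {
  "moves": [
    [[0.054, 0.023, -0.05], -0.163, 1],
    [[0.054, 0.023, -0.15], -0.163, 1],
    [[0.054, 0.023, -0.245], -0.163, 1],
    [[0.054, 0.023, -0.245], -0.163, 1],
    [[0.054, 0.023, -0.245], -0.163, 1]
  ]
}}

```text
clock: 7.82
position: [561.2, 24.2, 206.2]
ee_rot: [-0.652, 0.758, 0.0, 0.0]
contact_force: [0.4, -0.8, -1.1]
gripper_width: 23.5
```

```bash
python3 - <<'E'
from st import *
import pickle
st()
p=snap('wrist','w4.png');pickle.dump(p,open('w4.pkl','wb'))
p=snap('side','s4.png')
a=p['pixels'][180:330,290:450,::-1];cv2.imwrite('pics/s4c.png',cv2.resize(a,None,fx=4,fy=4,interpolation=cv2.INTER_CUBIC))
E
```

```text
t 7.825 pos [561.2  24.2 206.2] yaw -98.64 block xy -99.5 -0.1 F [ 0.4 -0.8 -1.1] M [-0.   -0.03  0.03] w 23.5
```

View pics/w4.png

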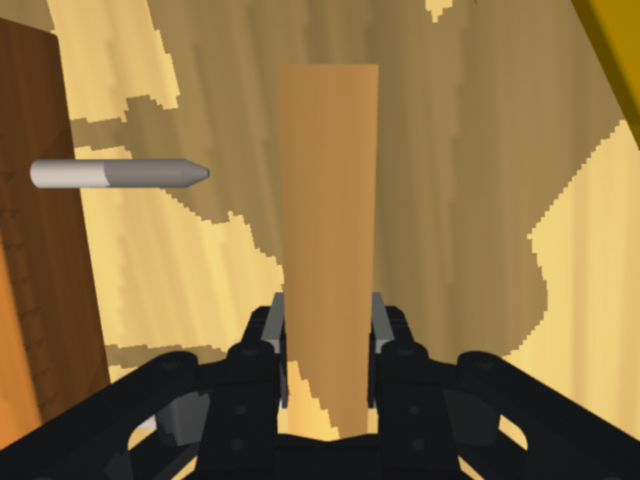

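View pics/s4c.png

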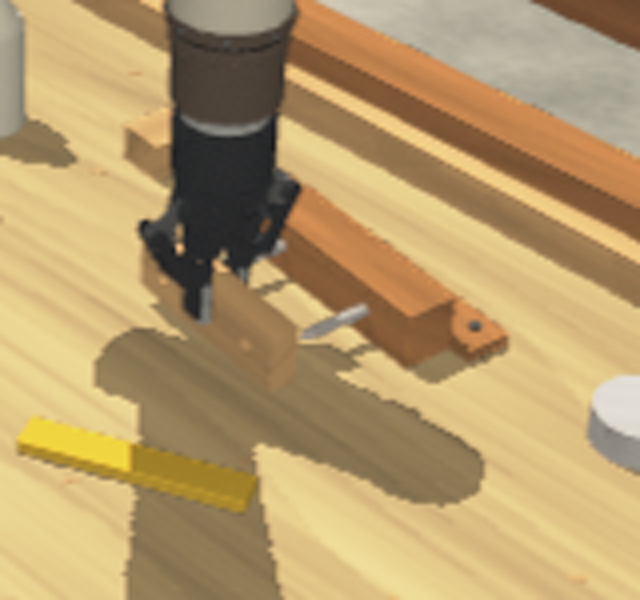

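```bash
python3 - <<'E'
from h import *
import pickle
p=pickle.load(open('w4.pkl','rb'))
a=np.radians(-8.7);R=np.array([[np.cos(a),-np.sin(a)],[np.sin(a),np.cos(a)]])
f=lambda uv,z:((unproj(p,uv,z)[:,:2]-[659.5,9.3])@R).round(2)
print('pin tip,base',f([[209,173],[100,173.5],[60,173.5]],25))
print('rail end',f([[277.5,65],[379,65.5]],66.3),'mid edges',f([[281,180],[376,180]],66.3),f([[283,270],[373,270]],66.3))
E
```

```text
pin tip,base [[-59.19 -49.46]
 [-20.55 -49.42]
 [ -6.17 -49.5 ]]
rail end [[ -88.61  -80.22]
 [-112.86  -80.13]] mid edges [[ -88.71  -52.69]
 [-112.95  -52.7 ]] [[ -88.56  -28.35]
 [-112.9   -28.34]]
```

Emit:
{"method": "play_rows", "body": {
  "moves": [
    [[0, 0.002, -0.03], 0, 1],
    [[0, 0.002, -0.052], 0, 1],
    [[0, 0.002, -0.052], 0, 1],
    [[0.06, -0.007, -0.052], 0, 1],
    [[0.09, -0.012, -0.052], 0, 1],
    [[0.116, -0.016, -0.052], 0, 1],
    [[0.116, -0.016, -0.052], 0, 1]
  ]
}}

```text
clock: 8.8
position: [596.2, 19.6, 191.0]
ee_rot: [-0.652, 0.759, 0.0, 0.001]
contact_force: [0.6, -0.2, -1.1]
gripper_width: 23.2
```

```bash
python3 - <<'E'
from st import *
import pickle
st()
p=snap('wrist','w5.png')
p=snap('side','s5.png')
a=p['pixels'][180:330,290:450,::-1];cv2.imwrite('pics/s5c.png',cv2.resize(a,None,fx=4,fy=4,interpolation=cv2.INTER_CUBIC))
E
```

```text
t 8.8 pos [596.2  19.6 191. ] yaw -98.68 block xy -64.1 0.6 F [ 0.6 -0.2 -1.1] M [-0.04  0.02 -0.02] w 23.2
```

View pics/w5.png

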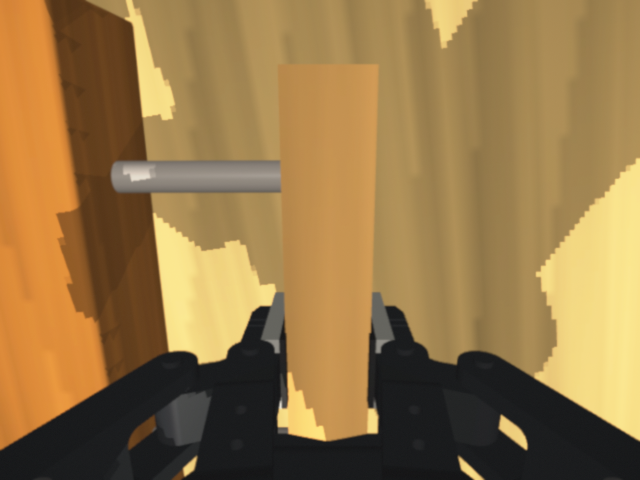

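View pics/s5c.png

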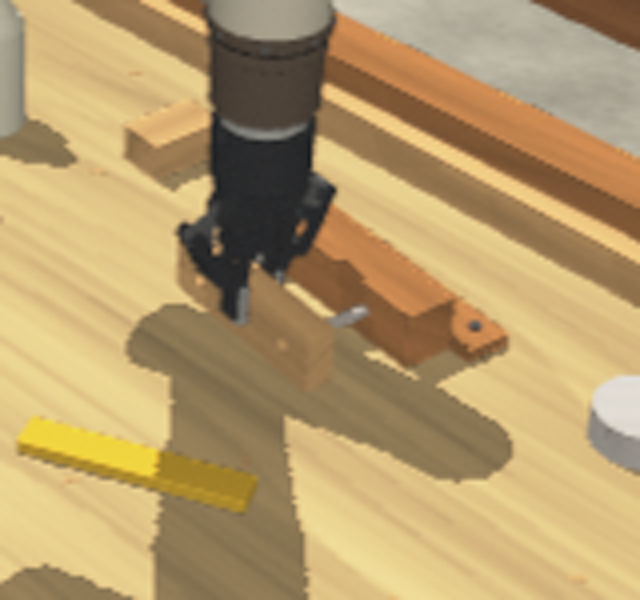

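Emit:
{"method": "play_rows", "body": {
  "moves": [
    [[0.03, -0.005, 0], 0, 1],
    [[0.06, -0.009, 0], 0, 1],
    [[0.082, -0.0126, 0], 0, 1],
    [[0.082, -0.0126, 0], 0, 1]
  ]
}}

```text
clock: 9.4
position: [620.7, 15.7, 190.8]
ee_rot: [-0.651, 0.759, 0.0, 0.0]
contact_force: [-0.0, 1.0, -0.9]
gripper_width: 23.6
```

```bash
python3 st.py
```

```text
t 9.4 pos [620.7  15.7 190.8] yaw -98.69 block xy -39.3 0.5 F [-0.   1.  -0.9] M [-0.01 -0.01  0.01] w 23.6
```

Threaded without force. I'll release with a narrow opening and lift straight up.

Emit:
{"method": "play_rows", "body": {
  "moves": [
    [[0, 0, 0], 0, 0.15],
    [[0, 0, 0], 0, 0.15],
    [[0, 0, 0], 0, 0.15],
    [[0, 0, 0], 0, 0.15]
  ]
}}

```text
clock: 9.9
position: [620.7, 15.7, 191.0]
ee_rot: [-0.652, 0.759, 0.0, 0.001]
contact_force: [-1.2, 0.2, 0.5]
gripper_width: 36.4
```

```bash
python3 st.py;python3 -c "
from h import *
snap('wrist','w6.png')"
```

```text
t 9.9 pos [620.7  15.7 191. ] yaw -98.69 block xy -39.3 0.5 F [-1.2  0.2  0.5] M [-0.06 -0.03 -0.  ] w 36.4
```

View pics/w6.png

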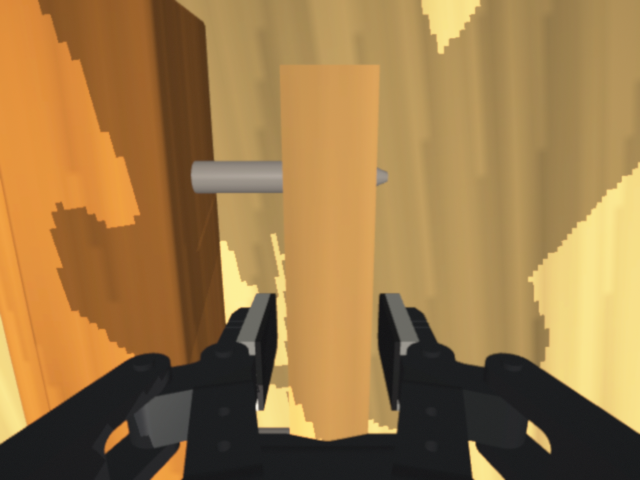

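Emit:
{"method": "play_rows", "body": {
  "moves": [
    [[0, 0, 0.1], 0, 0.15],
    [[0, 0, 0.25], 0, 0.15],
    [[0, 0, 0.25], 0, 0.15],
    [[-0.148, 0.0227, 0.25], 0, 1],
    [[-0.148, 0.0227, 0.25], 0, 1],
    [[-0.148, 0.0227, 0.25], 0, 1],
    [[-0.148, 0.0227, 0.1], 0, 1],
    [[-0.148, 0.0227, 0.03], 0, 1],
    [[-0.148, 0.0227, -0.013], 0, 1],
    [[-0.148, 0.0227, -0.013], 0, 1]
  ]
}}

```text
clock: 11.2
position: [576.7, 22.5, 186.1]
ee_rot: [-0.651, 0.759, 0.0, -0.0]
contact_force: [-0.6, -0.9, 0.5]
gripper_width: -0.2
```

```bash
python3 st.py;python3 -c "
from h import *
snap('wrist','w7.png')
p=snap('side','s7.png')
a=p['pixels'][180:330,290:450,::-1];cv2.imwrite('pics/s7c.png',cv2.resize(a,None,fx=4,fy=4,interpolation=cv2.INTER_CUBIC))"
```

```text
t 11.2 pos [576.7  22.5 186.1] yaw -98.7 block xy -83.9 0.5 F [-0.6 -0.9  0.5] M [-0.04 -0.05 -0.04] w -0.2
```

View pics/w7.png

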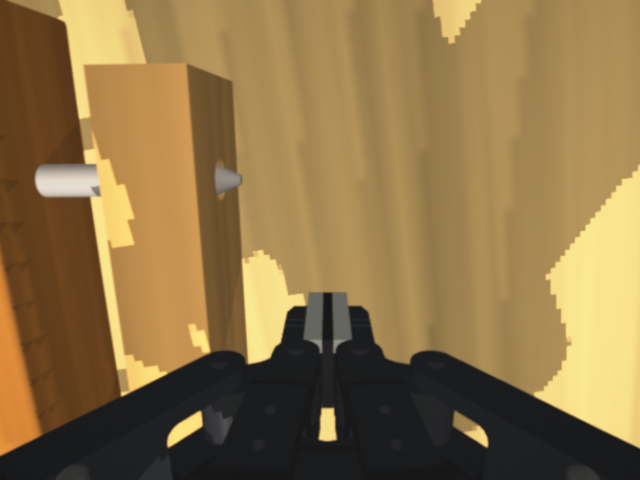

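View pics/s7c.png

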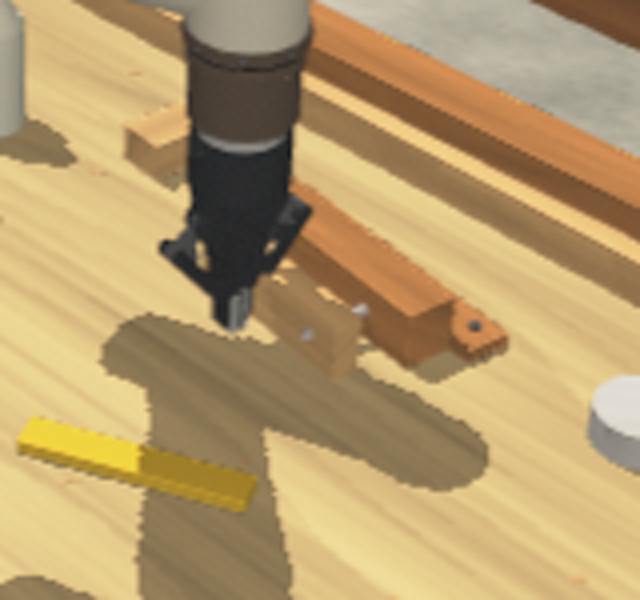

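Emit:
{"method": "play_rows", "body": {
  "moves": [
    [[0.03, -0.005, 0.016], 0, 1],
    [[0.05, -0.008, 0.016], 0, 1],
    [[0.066, -0.01, 0.016], 0, 1],
    [[0.066, -0.01, 0.016], 0, 1]
  ]
}}

```text
clock: 11.8
position: [596.8, 19.5, 192.5]
ee_rot: [-0.651, 0.759, -0.0, 0.001]
contact_force: [-1.3, -0.7, 1.3]
gripper_width: 0.1
```

Emit:
{"method": "play_rows", "body": {
  "moves": [
    [[0.02, -0.003, 0], 0, 1],
    [[0.035, -0.0053, 0], 0, 1],
    [[0.05, -0.0076, 0], 0, 1],
    [[0.05, -0.0076, 0], 0, 1]
  ]
}}

```text
clock: 12.3
position: [603.2, 19.0, 192.8]
ee_rot: [-0.651, 0.759, 0.009, -0.01]
contact_force: [-33.3, 18.5, 29.5]
gripper_width: 0.0
```

```bash
python3 st.py;python3 -c "
from h import *
snap('wrist','w8.png')"
```

```text
t 12.3 pos [603.2  19.  192.8] yaw -98.78 block xy -57.1 1.1 F [-33.3  18.5  29.5] M [4.92 9.26 0.06] w 0.0
```

View pics/w8.png

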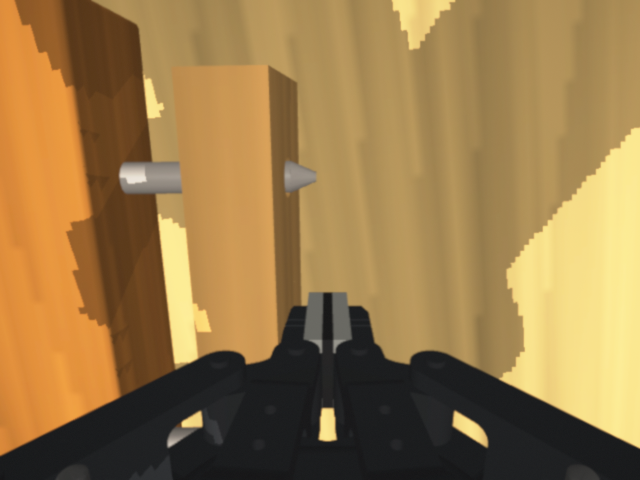

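The push jammed (about 48 N, partly upward): the sloped finger link rides on the rail's top edge. I'll back off and push with the gripper turned 90° so the flat finger sides press low on the rail.

Emit:
{"method": "play_rows", "body": {
  "moves": [
    [[-0.05, 0.008, 0], 0, 1],
    [[-0.15, 0.023, 0.1], 0.3, 1],
    [[-0.15, 0.023, 0.2], 0.6, 0.2],
    [[-0.15, 0.023, 0.2], 1, 0.2],
    [[-0.15, 0.023, 0.2], 1, 0.2]
  ]
}}

```text
clock: 12.98
position: [558.2, 26.0, 253.1]
ee_rot: [0.825, -0.565, -0.005, 0.011]
contact_force: [-0.7, 0.6, 0.3]
gripper_width: 33.9
```

Emit:
{"method": "play_rows", "body": {
  "moves": [
    [[0, 0, 0], 0.35, 0.2],
    [[0, 0, 0], 0.7, 0.2],
    [[0, 0, 0], 1, 0.2],
    [[0, 0, 0], 1, 0.2]
  ]
}}

```text
clock: 13.48
position: [558.1, 25.9, 252.4]
ee_rot: [0.942, -0.334, -0.003, 0.013]
contact_force: [0.1, -0.1, -0.1]
gripper_width: 34.2
```

Emit:
{"method": "play_rows", "body": {
  "moves": [
    [[0, 0, 0], 0.35, 0.2],
    [[0, 0, 0], 0.7, 0.2],
    [[0, 0, 0], 1, 0.2],
    [[0, 0, 0], 1, 0.2]
  ]
}}

```text
clock: 13.98
position: [558.1, 25.8, 252.0]
ee_rot: [0.997, -0.081, 0.0, 0.013]
contact_force: [0.1, -0.8, -0.4]
gripper_width: 34.2
```

```bash
python3 st.py;python3 -c "
from h import *
import pickle
p=snap('wrist','w9.png');pickle.dump(p,open('w9.pkl','wb'))
p=snap('side','s9.png')
a=p['pixels'][180:330,290:450,::-1];cv2.imwrite('pics/s9c.png',cv2.resize(a,None,fx=4,fy=4,interpolation=cv2.INTER_CUBIC))"
```

```text
t 13.975 pos [558.1  25.8 252. ] yaw -9.34 block xy -102.7 1.0 F [ 0.1 -0.8 -0.4] M [ 0.05  0.01 -0.01] w 34.2
```

View pics/w9.png

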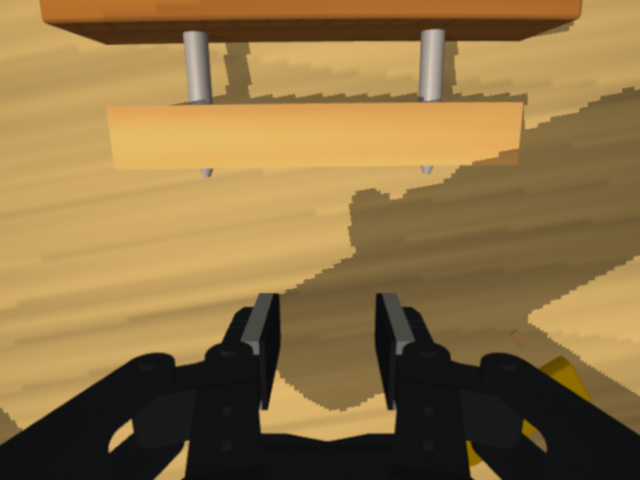

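View pics/s9c.png

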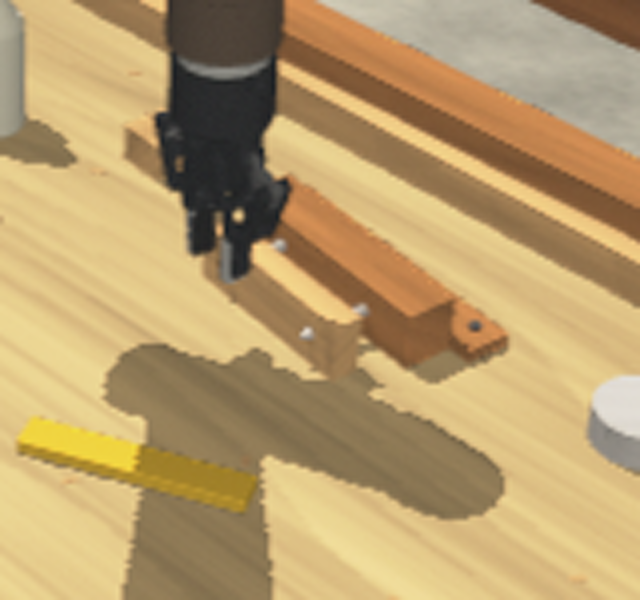

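Emit:
{"method": "play_rows", "body": {
  "moves": [
    [[0, 0.012, -0.1], 0.02, 0.2],
    [[0, 0.012, -0.2], 0.02, 0.2],
    [[0, 0.012, -0.23], 0.02, 0.2],
    [[0.06, 0.002, -0.23], 0.02, 0.2],
    [[0.1, -0.004, -0.23], 0.02, 0.2],
    [[0.117, -0.006, -0.23], 0.02, 0.2],
    [[0.117, -0.006, -0.23], 0.02, 0.2]
  ]
}}

```text
clock: 14.95
position: [593.4, 24.0, 183.4]
ee_rot: [0.997, -0.076, 0.001, 0.013]
contact_force: [0.6, -0.6, 0.1]
gripper_width: 34.7
```

Emit:
{"method": "play_rows", "body": {
  "moves": [
    [[0.02, -0.003, 0], 0, 0.2],
    [[0.035, -0.0053, 0], 0, 0.2],
    [[0.05, -0.0076, 0], 0, 0.2],
    [[0.05, -0.0076, 0], 0, 0.2]
  ]
}}

```text
clock: 15.45
position: [608.7, 21.7, 183.4]
ee_rot: [0.997, -0.076, 0.001, 0.013]
contact_force: [-0.6, -0.4, 0.3]
gripper_width: 34.1
```

```bash
python3 st.py;python3 -c "
from h import *
snap('wrist','w10.png')"
```

```text
t 15.45 pos [608.7  21.7 183.4] yaw -8.75 block xy -52.1 4.5 F [-0.6 -0.4  0.3] M [ 0.    0.07 -0.04] w 34.1
```

View pics/w10.png

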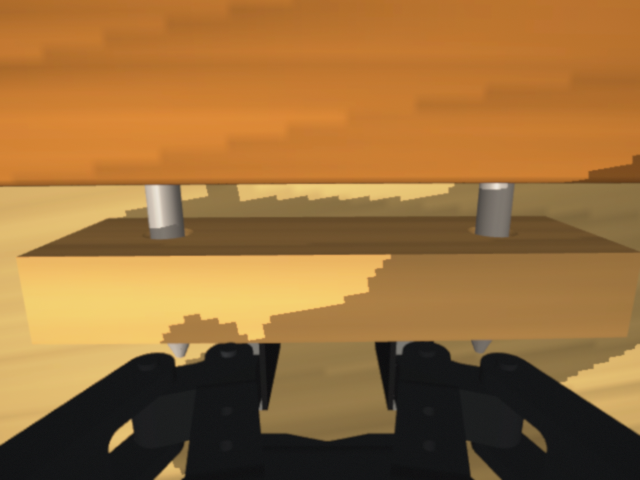

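Emit:
{"method": "play_rows", "body": {
  "moves": [
    [[0.015, -0.0023, 0], 0, 0.2],
    [[0.03, -0.0045, 0], 0, 0.2],
    [[0.04, -0.006, 0], 0, 0.2],
    [[0.04, -0.006, 0], 0, 0.2]
  ]
}}

```text
clock: 16.0
position: [621.0, 19.8, 183.3]
ee_rot: [0.997, -0.076, 0.001, 0.013]
contact_force: [-0.5, 0.1, 0.0]
gripper_width: 34.1
```

```bash
python3 st.py;python3 -c "
from h import *
snap('wrist','w11.png')"
```

```text
t 16.0 pos [621.   19.8 183.3] yaw -8.76 block xy -39.6 4.6 F [-0.5  0.1  0. ] M [0.01 0.06 0.01] w 34.1
```

View pics/w11.png

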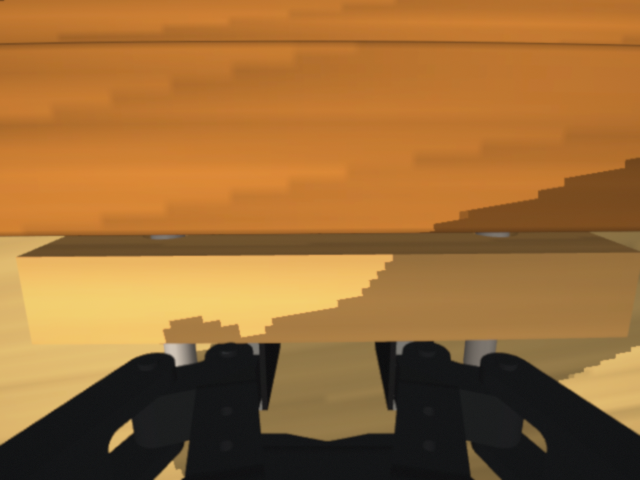

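Emit:
{"method": "play_rows", "body": {
  "moves": [
    [[0.007, -0.001, 0], 0, 0.2],
    [[0.013, -0.002, 0], 0, 0.2],
    [[0.013, -0.002, 0], 0, 0.2]
  ]
}}

```text
clock: 16.42
position: [625.0, 19.2, 183.3]
ee_rot: [0.997, -0.076, 0.002, 0.013]
contact_force: [0.1, 0.0, 1.3]
gripper_width: 34.2
```

Emit:
{"method": "play_rows", "body": {
  "moves": [
    [[0.005, -0.0008, 0], 0, 0.2],
    [[0.01, -0.0015, 0], 0, 0.2],
    [[0.01, -0.0015, 0], 0, 0.2]
  ]
}}

```text
clock: 16.8
position: [626.7, 18.6, 182.8]
ee_rot: [0.997, -0.077, -0.001, 0.013]
contact_force: [-4.3, 0.5, 2.0]
gripper_width: 34.0
```

```bash
python3 st.py;python3 -c "
from h import *
snap('wrist','w12.png')"
```

```text
t 16.8 pos [626.7  18.6 182.8] yaw -8.78 block xy -33.9 4.2 F [-4.3  0.5  2. ] M [0.31 1.43 0.04] w 34.0
```

View pics/w12.png

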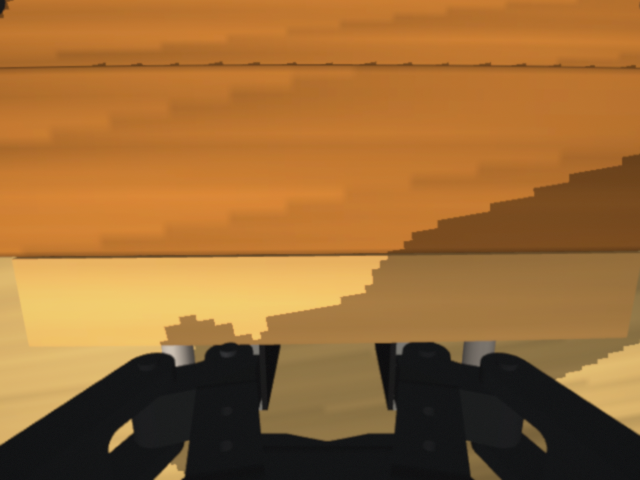

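Emit:
{"method": "play_rows", "body": {
  "moves": [
    [[0.005, -0.0008, 0], 0, 0.2],
    [[0.008, -0.0012, 0], 0, 0.2],
    [[0.008, -0.0012, 0], 0, 0.2]
  ]
}}

```text
clock: 17.23
position: [627.3, 18.2, 182.3]
ee_rot: [0.997, -0.077, -0.004, 0.014]
contact_force: [-6.1, 1.3, 3.2]
gripper_width: 34.2
```

```bash
python3 st.py
```

```text
t 17.225 pos [627.3  18.2 182.3] yaw -8.8 block xy -33.2 3.9 F [-6.1  1.3  3.2] M [0.44 1.8  0.07] w 34.2
```

Emit:
{"method": "play_rows", "body": {
  "moves": [
    [[-0.15, 0.023, 0], 0, 0.2],
    [[-0.2, 0.03, 0.1], 0, 0.2],
    [[-0.2, 0.1, 0.3], 0.2, -1],
    [[-0.2, 0.25, 0.5], 0.5, -1],
    [[-0.25, 0.45, 0.7], 0.9, -1],
    [[-0.3, 0.65, 0.74], 0.93, -1],
    [[-0.35, 0.83, 0.74], 0.93, -1],
    [[-0.38, 0.86, 0.74], 0.93, -1],
    [[-0.38, 0.86, 0.74], 0.93, -1],
    [[-0.38, 0.86, 0.74], 0.93, -1]
  ]
}}

```text
clock: 18.48
position: [513.5, 275.9, 404.2]
ee_rot: [0.986, 0.166, -0.0, 0.014]
contact_force: [0.6, 0.3, 0.2]
gripper_width: 85.5
```

```bash
python3 st.py;python3 -c "
from h import *
import pickle
p=snap('wrist','w13.png');pickle.dump(p,open('w13.pkl','wb'))
print(arm.look_for('crest_rail',p))
p=snap('side','s13.png')
a=p['pixels'][180:330,290:450,::-1];cv2.imwrite('pics/s13c.png',cv2.resize(a,None,fx=4,fy=4,interpolation=cv2.INTER_CUBIC))"
```

```text
t 18.475 pos [513.5 275.9 404.2] yaw 19.1 block xy -184.7 241.5 F [0.6 0.3 0.2] M [ 0.01  0.02 -0.02] w 85.5
[{'centre': [342.6, 515.1, 7.8], 'conf': 0.97}, {'centre': [344.0, 245.0, 50.6], 'conf': 0.88}, {'centre': [486.8, 263.7, 49.1], 'conf': 0.69}]
```

View pics/w13.png

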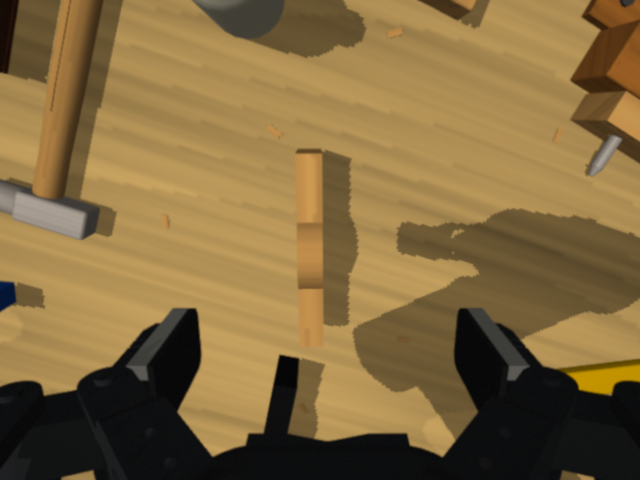

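View pics/s13c.png

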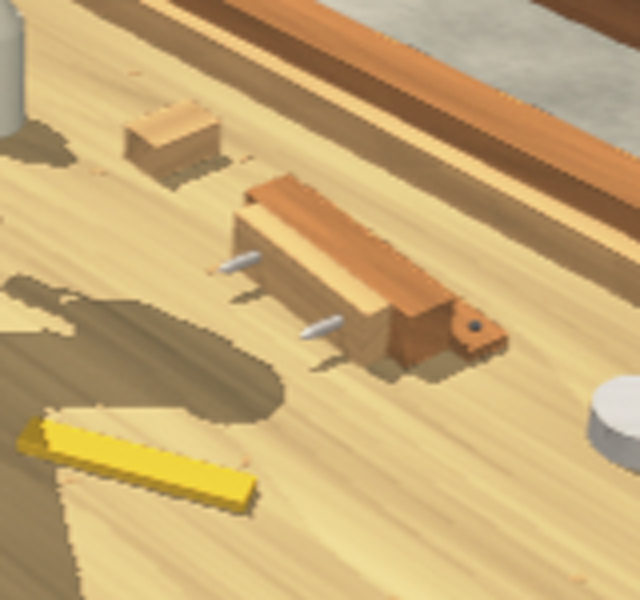

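The plain rail is flush against the block, with both pins projecting at (240,262) and (320,327) of the crop. Next, the pale crest's corners.

```bash
python3 - <<'E'
from h import *
a=cv2.imread('pics/w13.png')
cv2.imwrite('pics/w13c.png',np.hstack([cv2.resize(a[135:185,280:340],None,fx=6,fy=6),cv2.resize(a[315:365,280:340],None,fx=6,fy=6)]))
E
```

```text
(no output)
```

View pics/w13c.png

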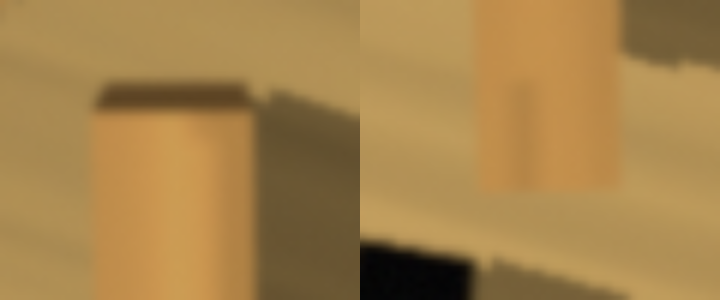

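```bash
python3 - <<'E'
from fitr import *
uv=[[295.3,153.5],[322.3,153.5],[300,346.7],[323.7,346.7]]
q=fit('w13.pkl',[[-10,80,50],[10,80,50],[-10,-80,50],[10,-80,50]],uv,[475,263,np.radians(-71)])
from scipy.spatial.transform import Rotation as Ro
s=arm.read_state();r=Ro.from_quat(s['ee_rot']).as_matrix();print(s['position'],r.round(4))
print('tip axis pt at z 59:',s['position']+r[:,2]*159)
E
```

```text
[474.91211521 267.81753165] -70.69548701946461
[[ 0.   0.4]
 [ 0.   0.2]
 [-0.  -0.2]
 [-0.  -0.6]]
[513.7962724  275.12835682 404.12175814] [[ 0.9455  0.3256  0.0042]
 [ 0.3256 -0.9451 -0.0285]
 [-0.0053  0.0283 -0.9996]]
tip axis pt at z 59: [514.46835076 270.60234921 245.18760962]
```

Emit:
{"method": "play_rows", "body": {
  "moves": [
    [[-0.132, -0.0085, -0.1], 0.007, -1],
    [[-0.132, -0.0085, -0.3], 0.007, -1],
    [[-0.132, -0.0085, -0.5], 0.007, -1],
    [[-0.132, -0.0085, -0.594], 0.007, -1],
    [[-0.132, -0.0085, -0.594], 0.007, 0],
    [[-0.132, -0.0085, -0.594], 0.007, 0.2],
    [[-0.132, -0.0085, -0.594], 0.007, 0.2]
  ]
}}

```text
clock: 19.5
position: [474.8, 272.8, 227.7]
ee_rot: [0.986, 0.167, 0.001, 0.013]
contact_force: [0.1, 0.3, -0.1]
gripper_width: 34.6
```

```bash
python3 st.py;python3 -c "
from h import *
p=snap('wrist','w14.png')"
```

```text
t 19.5 pos [474.8 272.8 227.7] yaw 19.21 block xy -222.4 232.6 F [ 0.1  0.3 -0.1] M [ 0.06  0.03 -0.01] w 34.6
```

View pics/w14.png

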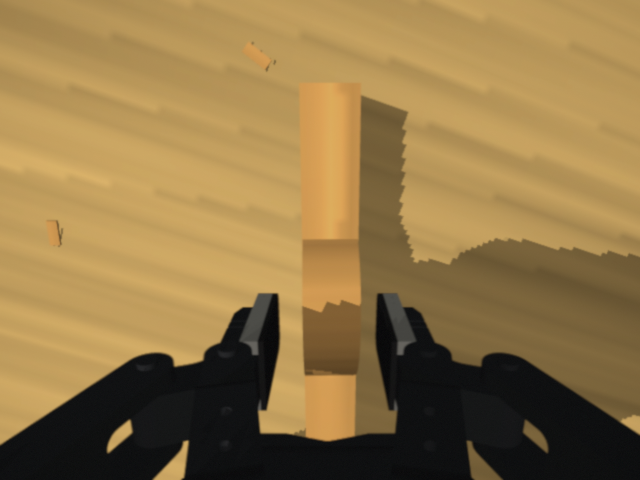

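```bash
python3 - <<'E'
from h import *
from scipy.spatial.transform import Rotation as Ro
p=arm.get_image('wrist');s=arm.read_state();r=Ro.from_quat(s['ee_rot']).as_matrix()
a=np.radians(19.3);u=np.array([np.cos(a),np.sin(a),0]);c=np.array([474.9,267.8,0]);v=np.array([-u[1],u[0],0])
print('far end',proj(p,[c+80*u+[0,0,50],c+80*u+10*v+[0,0,50],c+80*u-10*v+[0,0,50]]).round(0),'crown foot',proj(p,[c+27.5*u+[0,0,50],c-27.5*u+[0,0,50],c+[0,0,66]]).round(0))
for d in (155,173): print(d,proj(p,[s['position']+r@np.array([x,y,d]) for x,y in [(11,17),(-11,17),(11,-17),(0,0)]]).round(0), s['position']+r[:,2]*d)
E
```

```text
far end [[332.  85.]
 [301.  85.]
 [362.  85.]] crown foot [[331. 240.]
 [331. 375.]
 [333. 331.]]
155 [[386. 307.]
 [383. 368.]
 [278. 307.]
 [332. 338.]] [475.51439624 268.69044867  72.4504824 ]
173 [[379. 286.]
 [377. 341.]
 [284. 286.]
 [331. 314.]] [475.63025205 268.21769338  54.45706472]
```

Emit:
{"method": "play_rows", "body": {
  "moves": [
    [[0, 0, -0.013], 0, 0.2],
    [[0, 0, -0.013], 0, 0.2],
    [[0, 0, -0.013], 0, 1],
    [[0, 0, -0.013], 0, 1],
    [[0, 0, -0.013], 0, 1],
    [[0, 0, -0.013], 0, 1]
  ]
}}

```text
clock: 20.35
position: [474.6, 272.8, 223.7]
ee_rot: [0.986, 0.167, 0.001, 0.013]
contact_force: [-0.8, -0.9, 2.8]
gripper_width: 18.0
```

```bash
python3 st.py;python3 -c "
from h import *
import pickle
p=snap('wrist','w15.png');pickle.dump(p,open('w15.pkl','wb'))"
```

```text
t 20.35 pos [474.6 272.8 223.7] yaw 19.22 block xy -222.7 232.5 F [-0.8 -0.9  2.8] M [-0.1   0.19  0.05] w 18.0
```

View pics/w15.png

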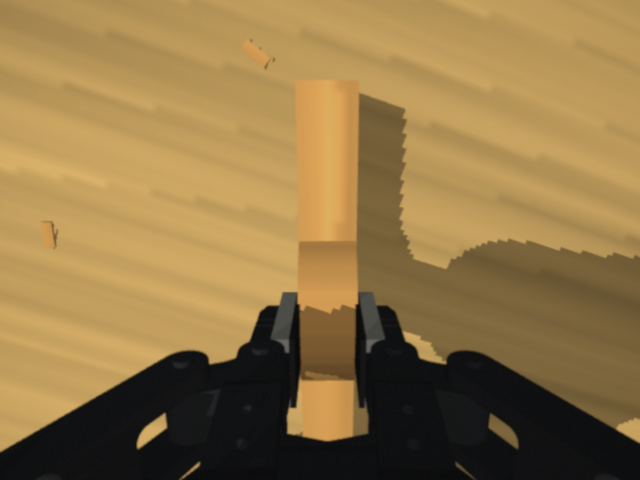

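Emit:
{"method": "play_rows", "body": {
  "moves": [
    [[0, 0, 0.1], 0, 1],
    [[0, 0, 0.28], 0, 1],
    [[0, 0, 0.28], -0.3, 1],
    [[0.05, -0.1, 0.28], -0.65, 1],
    [[0.05, -0.2, 0.28], -1, 1],
    [[0.05, -0.2, 0.28], -1, 1]
  ]
}}

```text
clock: 21.15
position: [489.2, 211.1, 306.8]
ee_rot: [0.995, -0.095, -0.003, 0.014]
contact_force: [0.8, -0.5, -0.2]
gripper_width: 18.1
```

Emit:
{"method": "play_rows", "body": {
  "moves": [
    [[0.05, -0.1, 0], -0.35, 1],
    [[0.1, -0.2, 0], -0.7, 1],
    [[0.1, -0.3, 0], -1, 1],
    [[0.1, -0.3, 0], -1, 1]
  ]
}}

```text
clock: 21.65
position: [519.1, 120.0, 306.2]
ee_rot: [0.937, -0.35, -0.007, 0.013]
contact_force: [-0.2, -0.2, -0.7]
gripper_width: 18.2
```

Emit:
{"method": "play_rows", "body": {
  "moves": [
    [[0.05, -0.1, 0], -0.35, 1],
    [[0.1, -0.2, 0], -0.7, 1],
    [[0.1, -0.25, 0], -1, 1],
    [[0.1, -0.25, 0], -1, 1]
  ]
}}

```text
clock: 22.15
position: [549.3, 45.2, 305.8]
ee_rot: [0.815, -0.58, -0.011, 0.011]
contact_force: [-0.5, 0.5, -1.2]
gripper_width: 18.0
```

Emit:
{"method": "play_rows", "body": {
  "moves": [
    [[0.02, -0.05, 0], -0.35, 1],
    [[0.03, -0.07, 0], -0.7, 1],
    [[0.03, -0.07, 0], -0.93, 1],
    [[0.03, -0.07, 0], -0.93, 1],
    [[0.03, -0.07, 0], -0.93, 1]
  ]
}}

```text
clock: 22.78
position: [558.3, 25.1, 305.7]
ee_rot: [-0.653, 0.757, 0.013, -0.008]
contact_force: [-0.1, 0.6, -1.7]
gripper_width: 18.1
```

```bash
python3 st.py
```

```text
t 22.775 pos [558.3  25.1 305.7] yaw -98.48 block xy -102.5 0.3 F [-0.1  0.6 -1.7] M [ 0.04 -0.03  0.05] w 18.1
```

Emit:
{"method": "play_rows", "body": {
  "moves": [
    [[0, 0, -0.1], -0.007, 1],
    [[0, 0, -0.2], -0.007, 1],
    [[0, 0, -0.222], -0.007, 1],
    [[0, 0, -0.222], -0.007, 1]
  ]
}}

```text
clock: 23.28
position: [558.6, 25.4, 239.3]
ee_rot: [-0.652, 0.758, 0.013, -0.008]
contact_force: [0.2, 0.1, -1.1]
gripper_width: 17.9
```

```bash
python3 -c "
from st import *
import pickle
st()
p=snap('wrist','w16.png');pickle.dump(p,open('w16.pkl','wb'))
p=snap('side','s16.png')
a=p['pixels'][180:330,290:450,::-1];cv2.imwrite('pics/s16c.png',cv2.resize(a,None,fx=4,fy=4,interpolation=cv2.INTER_CUBIC))"
```

```text
t 23.275 pos [558.6  25.4 239.3] yaw -98.59 block xy -102.2 0.6 F [ 0.2  0.1 -1.1] M [-0.1  -0.11  0.  ] w 17.9
```

View pics/w16.png

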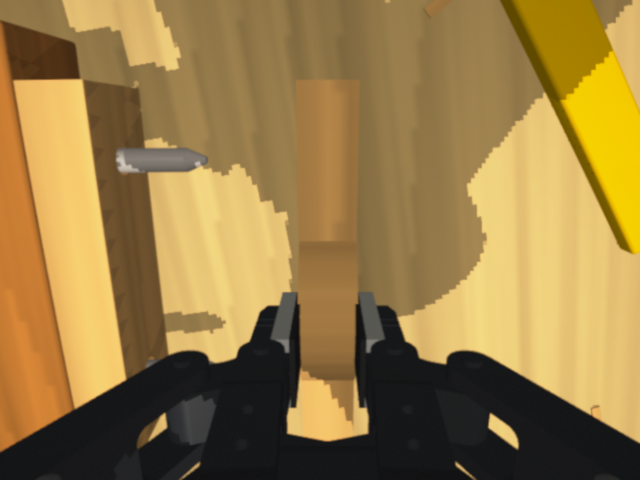

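View pics/s16c.png

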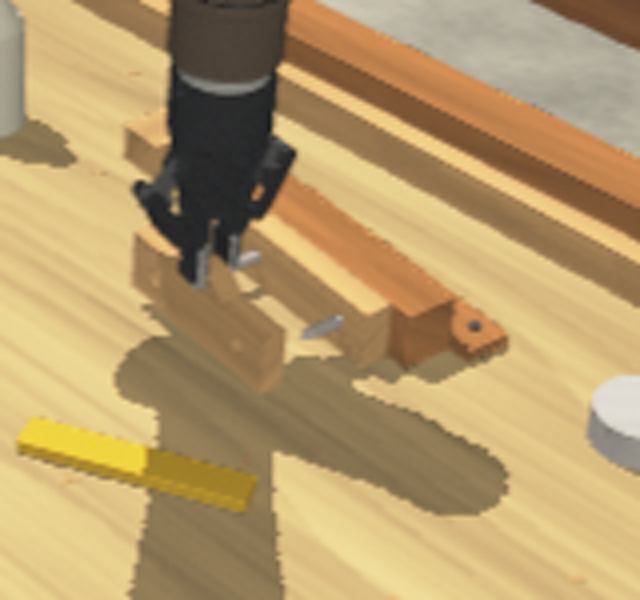

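```bash
python3 - <<'E'
from h import *
import pickle
p=pickle.load(open('w16.pkl','rb'))
im=p['pixels'][:,:,::-1]
cv2.imwrite('pics/w16c.png',np.hstack([cv2.resize(im[130:190,100:220],None,fx=4,fy=4),cv2.resize(im[60:120,280:370],None,fx=3.5,fy=4)]))
a=np.radians(-8.7);R=np.array([[np.cos(a),-np.sin(a)],[np.sin(a),np.cos(a)]])
f=lambda uv,z:((unproj(p,uv,z)[:,:2]-[659.5,9.3])@R).round(2)
print('pin tip,base',f([[207,160],[170,160],[125,160]],25))
print('rail end',f([[296.5,80],[360,80]],65.6),'mid',f([[299,230],[357.5,230]],65.6))
E
```

```text
pin tip,base [[-59.08 -49.29]
 [-43.6  -49.37]
 [-24.76 -49.49]]
rail end [[ -98.64  -77.97]
 [-118.61  -78.05]] mid [[ -98.65  -29.31]
 [-118.8   -29.18]]
```

View pics/w16c.png

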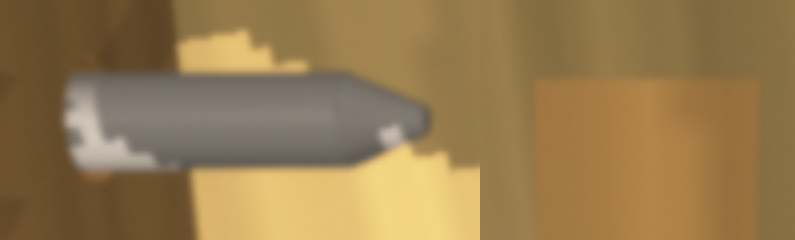

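Emit:
{"method": "play_rows", "body": {
  "moves": [
    [[0, -0.005, -0.03], 0, 1],
    [[0, -0.005, -0.049], 0, 1],
    [[0, -0.005, -0.049], 0, 1],
    [[0.06, -0.014, -0.049], 0, 1],
    [[0.11, -0.022, -0.049], 0, 1],
    [[0.135, -0.0257, -0.049], 0, 1],
    [[0.151, -0.028, -0.049], 0, 1],
    [[0.151, -0.028, -0.049], 0, 1]
  ]
}}

```text
clock: 24.38
position: [604.1, 16.9, 225.5]
ee_rot: [-0.652, 0.758, 0.012, -0.007]
contact_force: [-1.4, 0.7, -1.2]
gripper_width: 17.9
```

```bash
python3 -c "
from st import *
st()
p=snap('wrist','w17.png')
p=snap('side','s17.png')
a=p['pixels'][180:330,290:450,::-1];cv2.imwrite('pics/s17c.png',cv2.resize(a,None,fx=4,fy=4,interpolation=cv2.INTER_CUBIC))"
```

```text
t 24.375 pos [604.1  16.9 225.5] yaw -98.63 block xy -55.9 -0.8 F [-1.4  0.7 -1.2] M [ 0.   -0.04 -0.  ] w 17.9
```

View pics/w17.png

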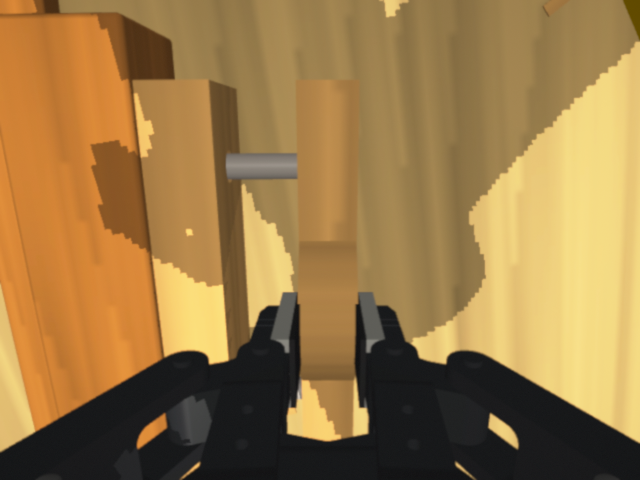

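View pics/s17c.png

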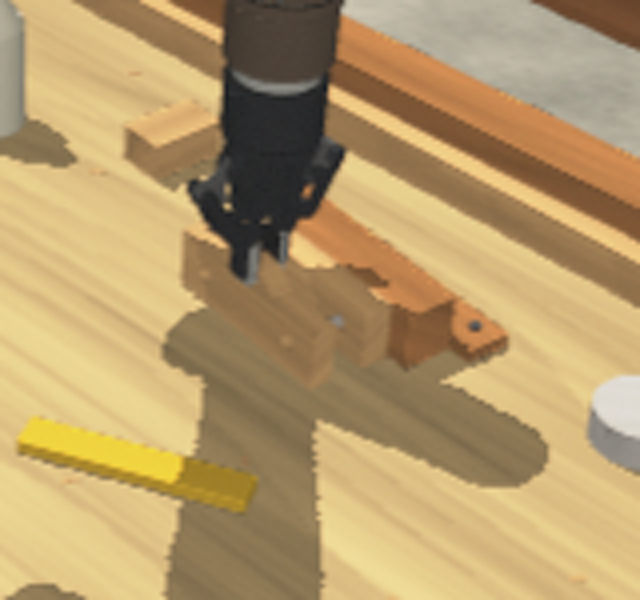

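Emit:
{"method": "play_rows", "body": {
  "moves": [
    [[0.01, -0.0015, -0.003], 0, 1],
    [[0.025, -0.0038, -0.003], 0, 1],
    [[0.045, -0.0068, -0.003], 0, 1],
    [[0.059, -0.009, -0.003], 0, 1],
    [[0.059, -0.009, -0.003], 0, 1]
  ]
}}

```text
clock: 25.1
position: [621.8, 14.2, 224.6]
ee_rot: [-0.652, 0.758, 0.012, -0.007]
contact_force: [-0.2, -0.6, -1.4]
gripper_width: 18.0
```

```bash
python3 -c "
from st import *
st()
p=snap('wrist','w18.png')
p=snap('side','s18.png')
a=p['pixels'][180:330,290:450,::-1];cv2.imwrite('pics/s18c.png',cv2.resize(a,None,fx=4,fy=4,interpolation=cv2.INTER_CUBIC))"
```

```text
t 25.1 pos [621.8  14.2 224.6] yaw -98.64 block xy -38.0 -0.8 F [-0.2 -0.6 -1.4] M [-0.06 -0.04 -0.01] w 18.0
```

View pics/w18.png

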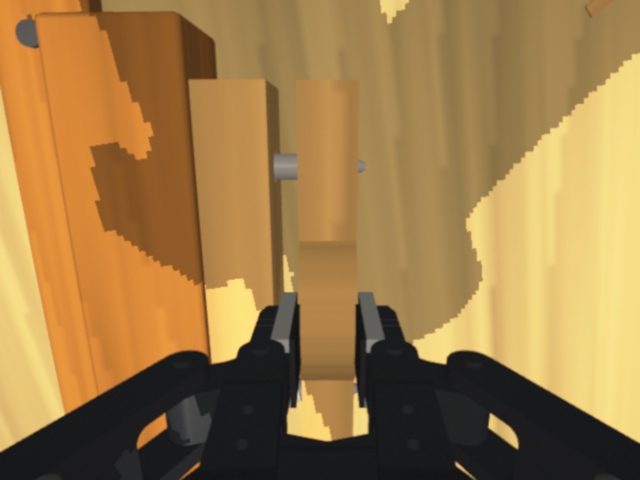

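View pics/s18c.png

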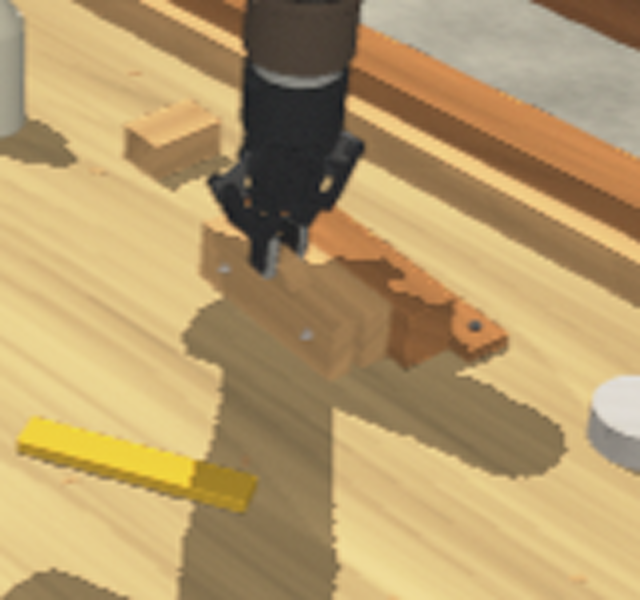

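Emit:
{"method": "play_rows", "body": {
  "moves": [
    [[0.01, -0.0015, 0], 0, 1],
    [[0.023, -0.0035, 0], 0, 1],
    [[0.023, -0.0035, 0], 0, 1]
  ]
}}

```text
clock: 25.58
position: [628.6, 13.1, 224.6]
ee_rot: [-0.652, 0.758, 0.012, -0.007]
contact_force: [-0.2, -0.4, -0.8]
gripper_width: 17.7
```

```bash
python3 st.py
```

```text
t 25.575 pos [628.6  13.1 224.6] yaw -98.64 block xy -31.1 -0.9 F [-0.2 -0.4 -0.8] M [-0.02 -0.05 -0.01] w 17.7
```

Emit:
{"method": "play_rows", "body": {
  "moves": [
    [[0, 0, 0], 0, 0.2],
    [[0, 0, 0], 0, 0.2],
    [[0, 0, 0], 0, 0.2],
    [[0, 0, 0.1], 0, 0.2],
    [[0, 0, 0.2], 0, 0.2],
    [[-0.2, 0.03, 0.25], 0.3, 0.2],
    [[-0.26, 0.04, 0.25], 0.6, 0.2],
    [[-0.26, 0.04, 0.25], 1, 0.2],
    [[-0.26, 0.04, 0.25], 1, 0.2]
  ]
}}

```text
clock: 26.7
position: [550.4, 25.2, 300.0]
ee_rot: [0.826, -0.564, -0.01, 0.009]
contact_force: [0.2, 0.6, -0.0]
gripper_width: 34.0
```

Emit:
{"method": "play_rows", "body": {
  "moves": [
    [[0, 0, 0], 0.35, 0.2],
    [[0, 0, 0], 0.7, 0.2],
    [[0, 0, 0], 1, 0.2],
    [[0, 0, 0], 1, 0.2]
  ]
}}

```text
clock: 27.2
position: [550.6, 25.2, 299.8]
ee_rot: [0.943, -0.333, -0.007, 0.012]
contact_force: [0.0, -0.2, 0.2]
gripper_width: 34.0
```

Emit:
{"method": "play_rows", "body": {
  "moves": [
    [[0, 0, 0], 0.35, 0.2],
    [[0, 0, 0], 0.7, 0.2],
    [[0, 0, 0], 1, 0.2],
    [[0, 0, 0], 1, 0.2]
  ]
}}

```text
clock: 27.7
position: [550.8, 25.2, 299.7]
ee_rot: [0.997, -0.08, -0.004, 0.013]
contact_force: [-0.0, -1.0, -0.5]
gripper_width: 34.3
```

```bash
python3 -c "
from st import *
st()
p=snap('wrist','w19.png')
p=snap('side','s19.png')
a=p['pixels'][180:330,290:450,::-1];cv2.imwrite('pics/s19c.png',cv2.resize(a,None,fx=4,fy=4,interpolation=cv2.INTER_CUBIC))"
```

```text
t 27.7 pos [550.8  25.2 299.7] yaw -9.19 block xy -109.9 -0.8 F [-0.  -1.  -0.5] M [ 0.11 -0.03  0.07] w 34.3
```

View pics/w19.png

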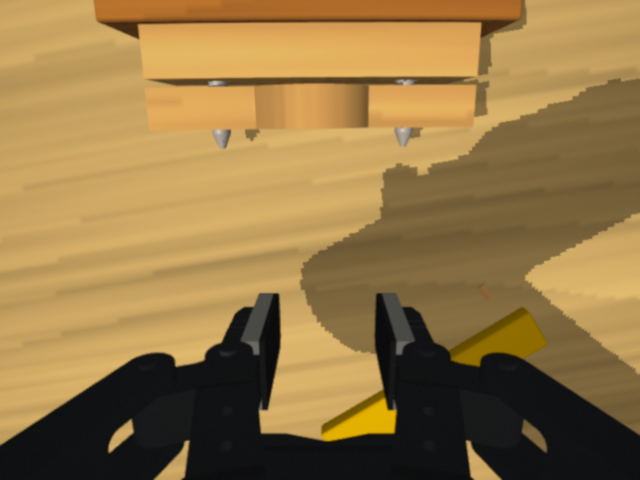

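View pics/s19c.png

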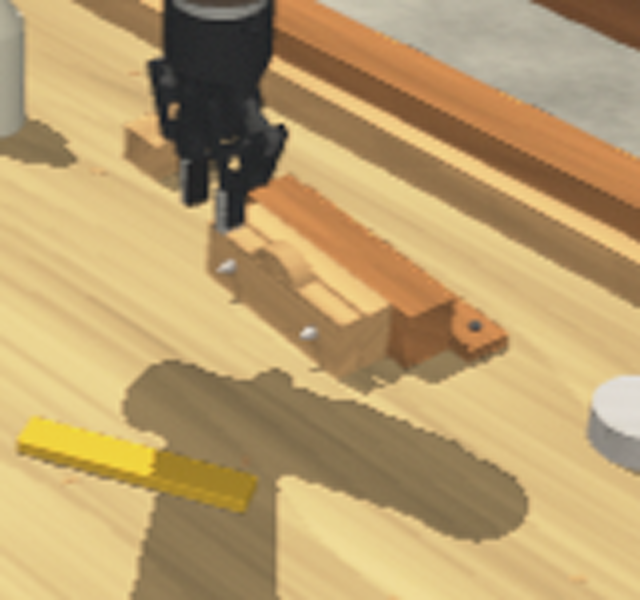

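Emit:
{"method": "play_rows", "body": {
  "moves": [
    [[0, 0.017, -0.15], 0.016, 0.2],
    [[0, 0.017, -0.3], 0.016, 0.2],
    [[0, 0.017, -0.39], 0.016, 0.2],
    [[0, 0.017, -0.39], 0.016, 0.2],
    [[0.06, 0.008, -0.39], 0.016, 0.2],
    [[0.1, 0.002, -0.39], 0.016, 0.2],
    [[0.128, -0.002, -0.39], 0.016, 0.2],
    [[0.128, -0.002, -0.39], 0.016, 0.2]
  ]
}}

```text
clock: 28.8
position: [589.6, 24.5, 183.3]
ee_rot: [0.997, -0.076, -0.003, 0.013]
contact_force: [-0.8, -1.2, 0.1]
gripper_width: 33.7
```

Emit:
{"method": "play_rows", "body": {
  "moves": [
    [[0.015, -0.0023, 0], 0, 0.2],
    [[0.03, -0.0045, 0], 0, 0.2],
    [[0.04, -0.006, 0], 0, 0.2],
    [[0.04, -0.006, 0], 0, 0.2]
  ]
}}

```text
clock: 29.3
position: [601.7, 22.7, 183.1]
ee_rot: [0.997, -0.076, -0.004, 0.013]
contact_force: [0.2, 0.0, 0.1]
gripper_width: 33.9
```

```bash
python3 -c "
from st import *
st()
p=snap('wrist','w20.png')"
```

```text
t 29.3 pos [601.7  22.7 183.1] yaw -8.74 block xy -59.2 4.5 F [0.2 0.  0.1] M [ 0.14 -0.    0.01] w 33.9
```

View pics/w20.png

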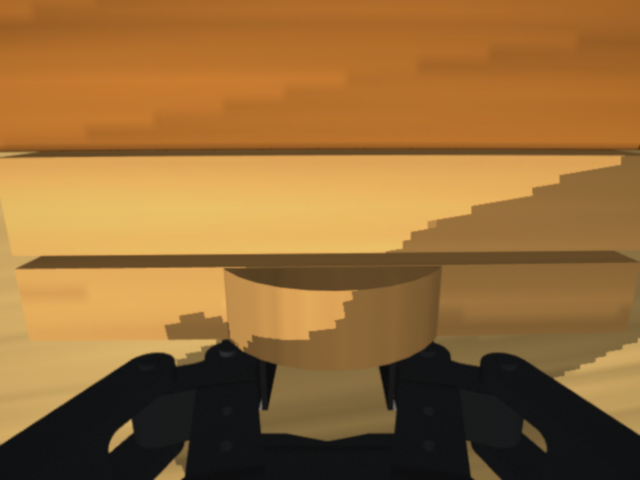

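Emit:
{"method": "play_rows", "body": {
  "moves": [
    [[0.007, -0.001, 0], 0, 0.2],
    [[0.015, -0.0023, 0], 0, 0.2],
    [[0.015, -0.0023, 0], 0, 0.2]
  ]
}}

```text
clock: 29.72
position: [606.0, 21.9, 183.0]
ee_rot: [0.997, -0.076, -0.004, 0.013]
contact_force: [-1.1, -0.5, 0.7]
gripper_width: 34.1
```

Emit:
{"method": "play_rows", "body": {
  "moves": [
    [[0.005, -0.0008, 0], 0, 0.2],
    [[0.01, -0.0015, 0], 0, 0.2],
    [[0.01, -0.0015, 0], 0, 0.2]
  ]
}}

```text
clock: 30.1
position: [607.4, 21.4, 182.6]
ee_rot: [0.997, -0.076, -0.007, 0.014]
contact_force: [-6.6, 1.5, 3.4]
gripper_width: 34.2
```

```bash
python3 -c "
from st import *
st()
p=snap('wrist','w21.png')"
```

```text
t 30.1 pos [607.4  21.4 182.6] yaw -8.76 block xy -53.4 4.0 F [-6.6  1.5  3.4] M [0.5  1.62 0.06] w 34.2
```

View pics/w21.png

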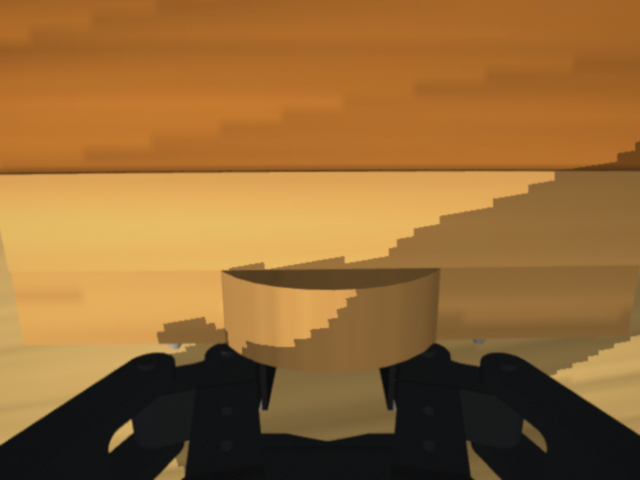

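Emit:
{"method": "play_rows", "body": {
  "moves": [
    [[0.007, -0.001, 0], 0, 0.2],
    [[0.012, -0.0018, 0], 0, 0.2],
    [[0.012, -0.0018, 0], 0, 0.2],
    [[0.012, -0.0018, 0], 0, 0.2]
  ]
}}

```text
clock: 30.65
position: [608.2, 20.3, 181.4]
ee_rot: [0.997, -0.077, -0.011, 0.015]
contact_force: [-8.4, 0.3, 3.1]
gripper_width: 34.1
```

Emit:
{"method": "play_rows", "body": {
  "moves": [
    [[-0.05, 0.008, 0], 0, 0.2],
    [[-0.15, 0.023, 0.02], 0, 0.2],
    [[-0.2, 0.03, 0.2], 0, 0.2],
    [[-0.1, 0.015, 0.4], 0, 0.2],
    [[0.1, -0.015, 0.6], 0, 0.2],
    [[0.1, -0.015, 0.6], 0, 0.2],
    [[0.1, -0.015, 0.6], 0, 0.2]
  ]
}}

```text
clock: 31.52
position: [639.5, 15.6, 363.0]
ee_rot: [0.997, -0.077, -0.009, 0.014]
contact_force: [-0.4, 0.4, -1.2]
gripper_width: 34.3
```

```bash
python3 -c "
from st import *
st()
import pickle
p=snap('wrist','w22.png');pickle.dump(p,open('w22.pkl','wb'))
p=snap('side','s22.png')
a=p['pixels'][180:330,290:450,::-1];cv2.imwrite('pics/s22c.png',cv2.resize(a,None,fx=4,fy=4,interpolation=cv2.INTER_CUBIC))"
```

```text
t 31.525 pos [639.5  15.6 363. ] yaw -8.85 block xy -20.7 3.2 F [-0.4  0.4 -1.2] M [ 0.08  0.01 -0.05] w 34.3
```

View pics/w22.png

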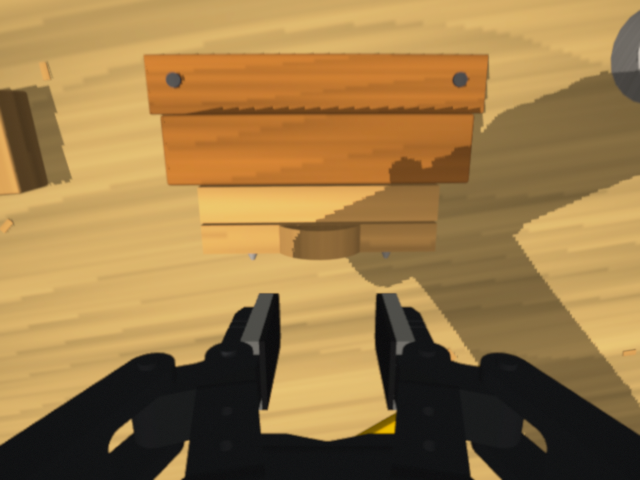

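View pics/s22c.png

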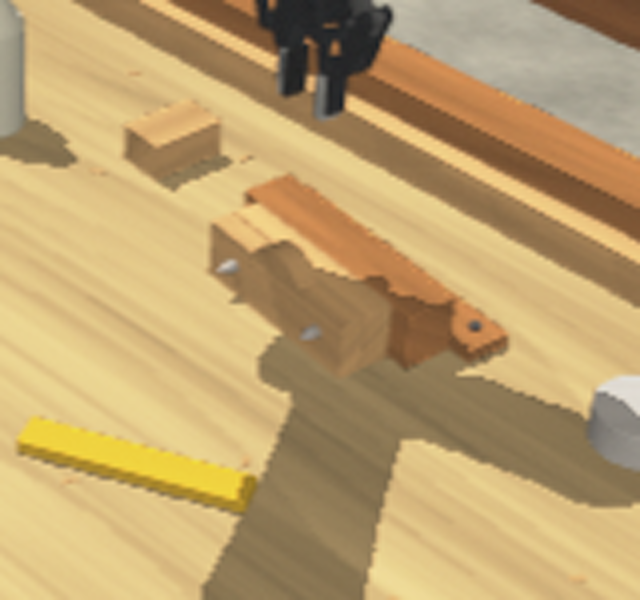

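```bash
python3 - <<'E'
from h import *
import pickle
p=pickle.load(open('w22.pkl','rb'))
im=p['pixels'][:,:,::-1]
cv2.imwrite('pics/w22c.png',np.vstack([cv2.resize(im[170:265,190:320],None,fx=6,fy=3),cv2.resize(im[170:265,320:450],None,fx=6,fy=3)]))
a=np.radians(-8.7);R=np.array([[np.cos(a),-np.sin(a)],[np.sin(a),np.cos(a)]])
f=lambda uv,z:((unproj(p,uv,z)[:,:2]-[659.5,9.3])@R).round(2)
for u in (225,420): print(f([[u,184.5],[u,223],[u,250]],50))
M=lambda P:(np.array(P)[:,:2]@R.T)+[659.5,9.3]
P=np.array([[x,y,50] for y in (75,-75) for x in (0,-24,-44)],float)
print(proj(p,np.c_[M(P),P[:,2]]).round(1))
E
```

```text
[[  0.43  61.81]
 [-25.6   63.63]
 [-44.68  64.98]]
[[ -0.6  -66.84]
 [-27.02 -68.39]
 [-46.4  -69.55]]
[[204.9 185.3]
 [207.8 220.9]
 [210.3 249.2]
 [432.2 183.5]
 [429.9 218.6]
 [428.  246.6]]
```

View pics/w22c.png

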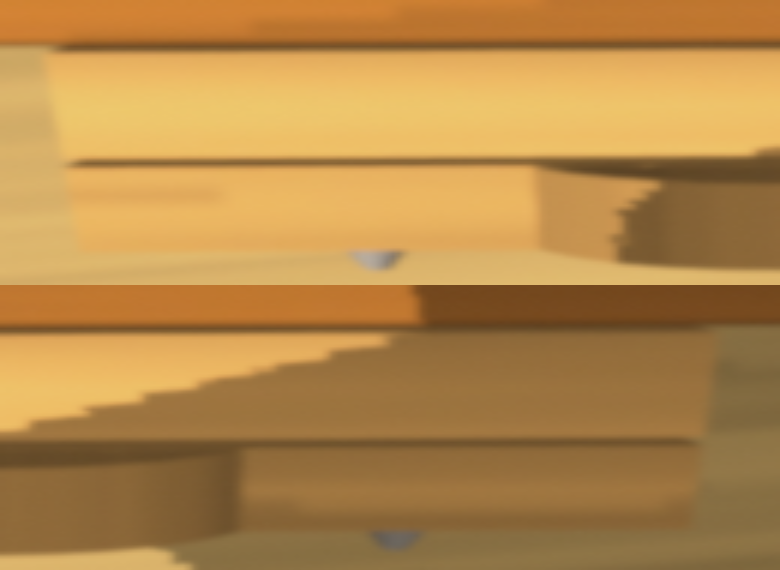

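The gaps are about 1 mm at the top edges. The tool now leans slightly with the tips trailing, so it pressed only on the rails' top edges. Turning the gripper by 180° puts the tips in front, so the push lands low, near pin height.

Emit:
{"method": "play_rows", "body": {
  "moves": [
    [[-0.15, 0.01, 0], -0.35, 0.2],
    [[-0.3, 0.02, 0], -0.7, 0.2],
    [[-0.3, 0.02, 0], -1, 0.2],
    [[-0.3, 0.02, 0], -1, 0.2]
  ]
}}

```text
clock: 32.12
position: [546.5, 21.8, 359.4]
ee_rot: [0.943, -0.331, -0.016, 0.012]
contact_force: [-0.2, -0.3, -1.0]
gripper_width: 34.1
```

Emit:
{"method": "play_rows", "body": {
  "moves": [
    [[0, 0, -0.05], -0.35, 0.2],
    [[0, 0, -0.1], -0.7, 0.2],
    [[0, 0, -0.1], -1, 0.2],
    [[0, 0, -0.1], -1, 0.2]
  ]
}}

```text
clock: 32.62
position: [546.5, 21.8, 328.5]
ee_rot: [0.827, -0.562, -0.019, 0.008]
contact_force: [-0.1, 0.3, 0.3]
gripper_width: 34.1
```

Emit:
{"method": "play_rows", "body": {
  "moves": [
    [[0, 0, -0.05], -0.35, 0.2],
    [[0, 0, -0.1], -0.7, 0.2],
    [[0, 0, -0.1], -1, 0.2],
    [[0, 0, -0.1], -1, 0.2]
  ]
}}

```text
clock: 33.12
position: [546.6, 21.8, 298.2]
ee_rot: [-0.655, 0.756, 0.021, -0.003]
contact_force: [-0.7, 0.3, -0.1]
gripper_width: 34.2
```

Emit:
{"method": "play_rows", "body": {
  "moves": [
    [[0, 0, -0.05], -0.35, 0.2],
    [[0, 0, -0.1], -0.7, 0.2],
    [[0, 0, -0.1], -1, 0.2],
    [[0, 0, -0.1], -1, 0.2]
  ]
}}

```text
clock: 33.62
position: [546.7, 21.8, 268.3]
ee_rot: [-0.44, 0.898, 0.021, 0.003]
contact_force: [-0.3, -0.4, 0.1]
gripper_width: 34.4
```

Emit:
{"method": "play_rows", "body": {
  "moves": [
    [[0, 0, -0.05], -0.35, 0.2],
    [[0, 0, -0.1], -0.7, 0.2],
    [[0, 0, -0.1], -1, 0.2],
    [[0, 0, -0.1], -1, 0.2]
  ]
}}

```text
clock: 34.12
position: [546.9, 21.9, 238.5]
ee_rot: [-0.195, 0.981, 0.019, 0.008]
contact_force: [-0.7, -0.0, -0.0]
gripper_width: 34.2
```

Emit:
{"method": "play_rows", "body": {
  "moves": [
    [[0, 0, 0], -0.35, 0.2],
    [[0, 0, 0], -0.7, 0.2],
    [[0, 0, 0], -1, 0.2],
    [[0, 0, 0], -1, 0.2]
  ]
}}

```text
clock: 34.62
position: [547.0, 22.0, 238.9]
ee_rot: [0.062, 0.998, 0.016, 0.013]
contact_force: [-0.7, 1.8, 0.1]
gripper_width: 34.4
```

```bash
python3 -c "
from st import *
s=st()
from scipy.spatial.transform import Rotation as Ro
print(Ro.from_quat(s['ee_rot']).as_matrix()[:,2], s['joints'])"
```

```text
t 34.625 pos [547.   22.  238.9] yaw 172.89 block xy -113.1 -4.5 F [-0.7  1.8  0.1] M [-0.07  0.07  0.01] w 34.4
[ 0.0285175   0.03097766 -0.99911318] [ 0.33145677  0.42910222 -0.38901338 -0.0304978  -0.71584909 -2.00365629]
```

Emit:
{"method": "play_rows", "body": {
  "moves": [
    [[0, 0, -0.1], -0.053, 0.2],
    [[0, 0, -0.173], -0.053, 0.2],
    [[0, 0, -0.173], -0.053, 0.2],
    [[0.07, -0.011, -0.173], -0.053, 0.2],
    [[0.12, -0.018, -0.173], -0.053, 0.2],
    [[0.155, -0.024, -0.173], -0.053, 0.2],
    [[0.155, -0.024, -0.173], -0.053, 0.2]
  ]
}}

```text
clock: 35.5
position: [594.1, 14.7, 187.6]
ee_rot: [0.075, 0.997, 0.016, 0.014]
contact_force: [0.5, 0.1, -0.2]
gripper_width: 34.1
```

Emit:
{"method": "play_rows", "body": {
  "moves": [
    [[0.007, -0.001, 0], 0, 0.2],
    [[0.014, -0.002, 0], 0, 0.2],
    [[0.014, -0.002, 0], 0, 0.2]
  ]
}}

```text
clock: 35.88
position: [598.3, 14.1, 187.7]
ee_rot: [0.075, 0.997, 0.016, 0.014]
contact_force: [0.3, -0.0, -0.3]
gripper_width: 34.0
```

```bash
python3 -c "
from st import *
st()
p=snap('wrist','w23.png')"
```

```text
t 35.875 pos [598.3  14.1 187.7] yaw 171.38 block xy -61.3 -4.5 F [ 0.3 -0.  -0.3] M [-0.1   0.06  0.02] w 34.0
```

View pics/w23.png

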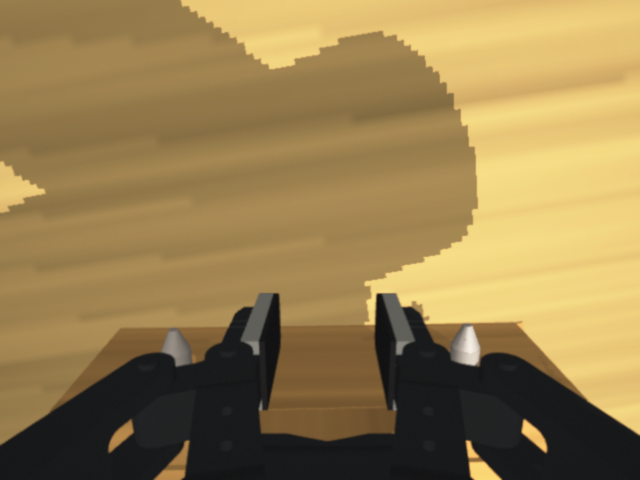

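Emit:
{"method": "play_rows", "body": {
  "moves": [
    [[0.005, -0.0008, 0], 0, 0.2],
    [[0.01, -0.0015, 0], 0, 0.2],
    [[0.01, -0.0015, 0], 0, 0.2]
  ]
}}

```text
clock: 36.3
position: [601.0, 13.6, 187.6]
ee_rot: [0.075, 0.997, 0.016, 0.014]
contact_force: [-0.7, 0.3, 2.1]
gripper_width: 34.2
```

Emit:
{"method": "play_rows", "body": {
  "moves": [
    [[0.005, -0.0008, 0], 0, 0.2],
    [[0.01, -0.0015, 0], 0, 0.2],
    [[0.01, -0.0015, 0], 0, 0.2]
  ]
}}

```text
clock: 36.67
position: [603.0, 13.2, 187.2]
ee_rot: [0.076, 0.997, 0.016, 0.012]
contact_force: [-5.7, 2.0, 3.5]
gripper_width: 34.4
```

```bash
python3 st.py
```

```text
t 36.675 pos [603.   13.2 187.2] yaw 171.33 block xy -56.5 -4.7 F [-5.7  2.   3.5] M [ 0.36  1.47 -0.  ] w 34.4
```

Emit:
{"method": "play_rows", "body": {
  "moves": [
    [[0.007, -0.001, 0], 0, 0.2],
    [[0.014, -0.002, 0], 0, 0.2],
    [[0.014, -0.002, 0], 0, 0.2]
  ]
}}

```text
clock: 37.05
position: [604.2, 12.2, 185.9]
ee_rot: [0.076, 0.997, 0.015, 0.007]
contact_force: [-10.1, 1.1, 4.8]
gripper_width: 34.1
```

Emit:
{"method": "play_rows", "body": {
  "moves": [
    [[0.007, -0.001, 0], 0, 0.2],
    [[0.014, -0.002, 0], 0, 0.2],
    [[0.014, -0.002, 0], 0, 0.2]
  ]
}}

```text
clock: 37.42
position: [605.4, 11.8, 185.6]
ee_rot: [0.077, 0.997, 0.014, 0.002]
contact_force: [-12.9, 3.7, 8.4]
gripper_width: 34.2
```

```bash
python3 st.py
```

```text
t 37.425 pos [605.4  11.8 185.6] yaw 171.19 block xy -53.8 -5.7 F [-12.9   3.7   8.4] M [1.28 3.16 0.19] w 34.2
```

Emit:
{"method": "play_rows", "body": {
  "moves": [
    [[-0.01, 0.0015, 0], 0, 0.2],
    [[-0.03, 0.0045, 0], 0, 0.2],
    [[-0.1, 0.015, 0], 0, 0.2],
    [[-0.15, 0.023, 0.1], 0, 0.2],
    [[-0.15, 0.023, 0.3], 0, 0.2],
    [[-0.05, 0.01, 0.5], 0, 0.2],
    [[0.1, -0.015, 0.55], 0, 0.2],
    [[0.22, -0.033, 0.55], 0, 0.2],
    [[0.22, -0.033, 0.55], 0, 0.2],
    [[0.22, -0.033, 0.55], 0, 0.2]
  ]
}}

```text
clock: 38.67
position: [671.1, 1.8, 349.7]
ee_rot: [0.077, 0.997, 0.014, 0.001]
contact_force: [-0.3, -0.2, -0.2]
gripper_width: 34.3
```

```bash
python3 -c "
from st import *
import pickle
st()
p=snap('wrist','w24.png');pickle.dump(p,open('w24.pkl','wb'))
p=snap('side','s24.png')
a=p['pixels'][180:330,290:450,::-1];cv2.imwrite('pics/s24c.png',cv2.resize(a,None,fx=4,fy=4,interpolation=cv2.INTER_CUBIC))"
```

```text
t 38.675 pos [671.1   1.8 349.7] yaw 171.17 block xy 12.6 -5.7 F [-0.3 -0.2 -0.2] M [-0.08  0.04 -0.02] w 34.3
```

View pics/w24.png

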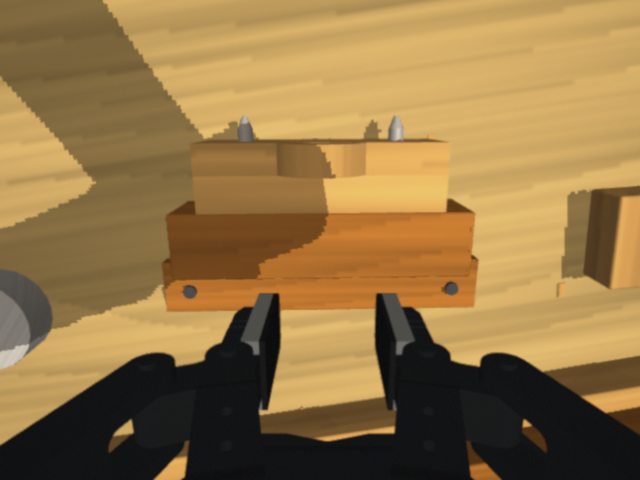

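View pics/s24c.png

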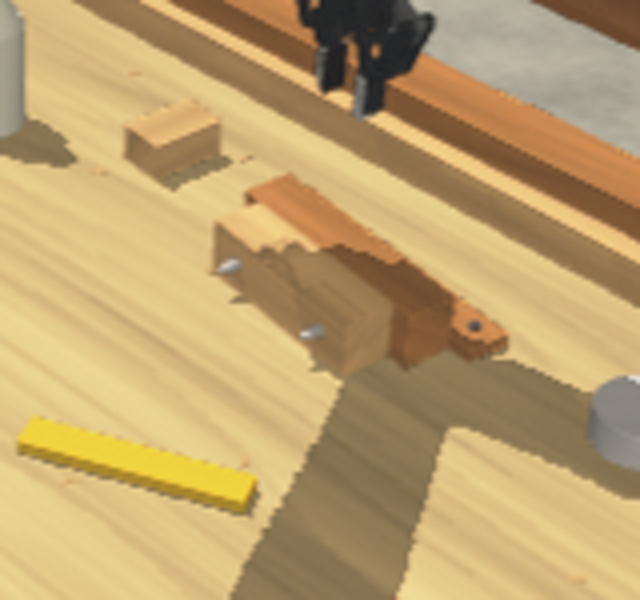

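```bash
python3 - <<'E'
from h import *
import pickle
p=pickle.load(open('w24.pkl','rb'))
im=p['pixels'][:,:,::-1]
cv2.imwrite('pics/w24c.png',np.vstack([cv2.resize(im[130:225,185:315],None,fx=6,fy=3),cv2.resize(im[130:225,325:455],None,fx=6,fy=3)]))
a=np.radians(-8.7);R=np.array([[np.cos(a),-np.sin(a)],[np.sin(a),np.cos(a)]])
P=np.array([[x,y,50] for y in (70,-70) for x in (45,0,-24,-44)],float)
print(proj(p,np.c_[(P[:,:2]@R.T)+[659.5,9.3],P[:,2]]).round(1))
E
```

```text
[[425.6 276.4]
 [429.7 210.8]
 [432.  173.4]
 [433.9 140.9]
 [216.1 279.1]
 [210.9 212.7]
 [208.1 174.9]
 [205.6 142. ]]
```

View pics/w24c.png

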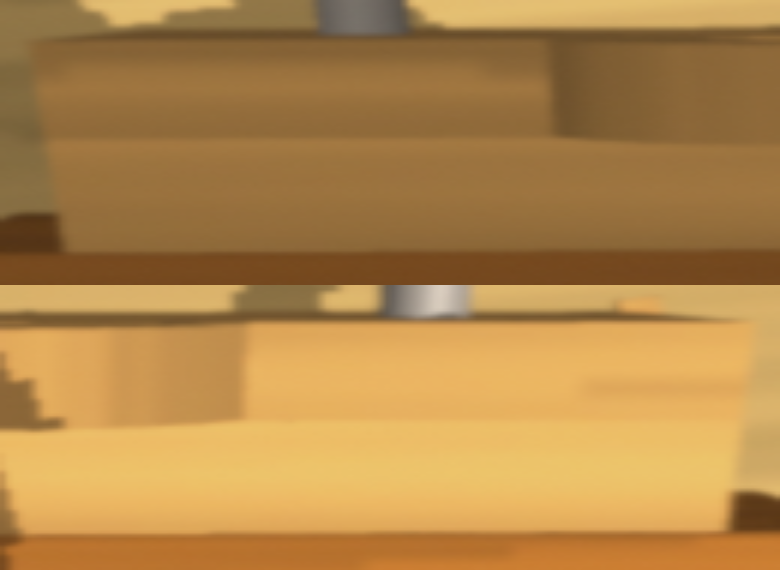

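```bash
python3 -c "
from h import *
p=snap('top','t25.png')
cv2.imwrite('pics/t25d.png',cv2.absdiff(cv2.imread('pics/t25.png'),cv2.imread('pics/top0.png')))"
```

```text
(no output)
```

View pics/t25.png

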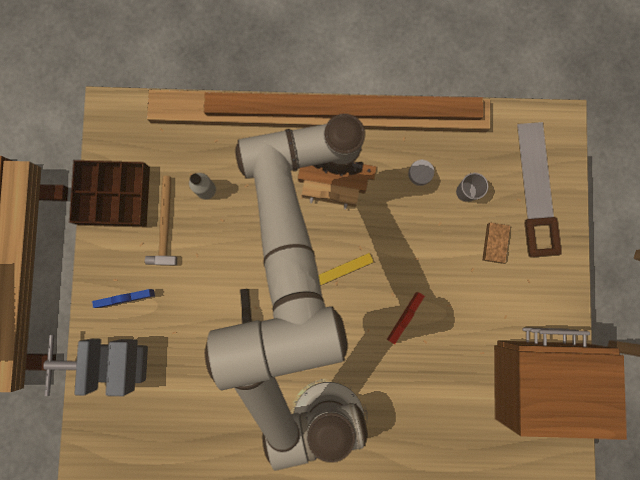

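The bottle, mug, tin, rule, mallet, sanding block and coloured look-alikes are all at their starting pixels, and both rails are on the pins at about (332,185). I'm handing in.

```bash
python3 -c "
from h import *
print(arm.job_done())"
```

```text
the job is handed in; nothing more can be done
None
```

I threaded the plain rail over both pins and pushed it against the block. Then I threaded the pale crest rail on, crown up, and pushed it against the plain one. I handed in at about 39 s with the gripper clear.

**Last checks:**
- **Seating:** seen from above, the block, plain and crest edges lie within about 2 px of where a flush stack should be, and the stack's depth is within about 1 mm. No gaps show, and both pins stick out in front.
- **Other things:** nearly everything else shows at its starting place in the final top picture. The arm hid the offcut there, but it looked unmoved in the side view. The black look-alike was partly hidden.

**What went wrong on the way:**
- **Jammed push:** my first push on the plain rail jammed, because a finger link rode on its top edge. The wrist force reached about 48 N, and I can't tell whether that counts against the 40 N limit for the gripper's body. I backed off and pushed with the gripper turned 90°.
- **Small gaps:** after the crest push, about 1–2 mm showed at the joints. The tool had been leaning, so it pressed on the rails' top edges. I turned it 180° and pushed again lower down with about 13 N, which closed the gaps.
- **Not checked:** the joints' lower edges were not seen directly.

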